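# Pack a kitchen gift set into a drawer box

### The job

Pack this kitchen gift set: lay the brush, the spatula and every bag clip on the table flat in its own shaped cut-out of the box's drawer (one clip to a cut-out), and lower the banded pile of recipe cards flat down into its snug deep well. Then, with everything in place, push the drawer fully home into its sleeve. Leave the other things on the table where they are.

Things in the scene. Friction and masses are not known exactly. Their poses are not given: they have to be found in the camera images.
- drawer (a joint): Gift box: a fixed cream cardboard sleeve (276 mm wide, 286 deep, 45 high, mouth towards the robot) and a drawer. How far the drawer is pushed in, m: 0 = right out, 0.268 = fully shut (its front flush with the sleeve's mouth, hard stop); 0 to 0.012 at the start. It slides on the table with about 2.5 N of friction and stays where left.
- drawer_front (a point): Centre of the outer front face of the navy drawer, 22 mm above the table. x points along the slide into the sleeve (push that way to shut), y left, z up. Drawer 264 mm wide, 280 long; front panel 4 mm thick, 37 high; side walls 4 thick, 33 high. All pocket points below move and turn with it.
- insert_top (a point): Point on top of the drawer's light grey foam insert (cut-out floors dark), 29 mm above the table, 150 mm behind the drawer's front, mid-width; axes as drawer_front. Floors of the brush, spatula and clip cut-outs and of the finger gaps are 16 mm below this, the floor of the card well 26 mm below. Inside the sleeve there is 13 mm of room above it: what stands prouder jams.
- brush_pocket (a point): Point of the drawer, axes as drawer_front. Place of brush_c when the brush is laid in its cut-out, 164 mm long along x (82 each way); the head's part, towards the drawer's front (-x), is 44 mm wide, the handle's part (+x) 26. A finger trough 44 mm long along x, centred here, with the same floor, crosses the brush and spatula cut-outs from 36 mm on the -y side to 92 mm on the +y side.
- spatula_pocket (a point): Point of the drawer, axes as drawer_front. Place of spatula_c when the spatula is laid in its cut-out, 164 mm long along x; the part for the head, towards the sleeve (+x), is 50 mm wide, the part for the handle (-x) 24 mm wide. The same 44 mm finger trough crosses here.
- card_well (a point): Point of the drawer, axes as drawer_front. Place of cards_c when the pile is fully down. The well is 91 mm along x by 65 mm along y (1.5 mm play on each side), 26 mm deep, its floor 13 mm below this point and the insert's top 13 mm above it. At the middle of each long side is a finger notch 44 mm long along x, at least 25 mm wide, its floor 3 mm below this point.
- cards_c (a point): Centre of a stiff square-edged pile of recipe cards bound by a red-brown band; one solid piece 88 x 62 x 26 mm, about 130 g. x along its 88 mm length, z up. Either way round fits. Grip across the 62 mm.
- brush_c (a point): Centre (half-way up and along) of a pastry brush lying flat, 160 mm long, 15 thick. x points from the wooden handle to the red head. Handle 20 mm wide, from 80 mm behind this point to 20 mm ahead of it; ferrule and head (40 mm wide, 14 thick) from there to 80 mm ahead. Mass about 70 g. This point is on the handle and a good place to grip.
- spatula_c (a point): Centre (half-way along, half-way up the handle) of a spatula lying flat, 160 mm long. x points from the wooden handle to the green blade. Handle 18 mm wide and 15 thick, from 80 mm behind to 20 mm ahead of this point; blade 46 mm wide, 8 thick, from there to 80 mm ahead. About 70 g. This point is on the handle and a good place to grip.
- clip_pocket0 (a point): Point of the drawer, axes as drawer_front. Place of a clip's centre when laid in this cut-out (front row, right); 76 mm along y, 24 mm along x, with a finger gap 44 mm long along y at its middle, open for 35 mm from the clip's middle on both sides along x. All four are alike: any clip fits any.
- clip_pocket1 (a point): Point of the drawer, axes as drawer_front. Place of a clip's centre when laid in this cut-out (front row, middle); 76 mm along y, 24 mm along x, with a finger gap 44 mm long along y at its middle, open for 35 mm from the clip's middle on both sides along x. All four are alike: any clip fits any.
- clip_pocket2 (a point): Point of the drawer, axes as drawer_front. Place of a clip's centre when laid in this cut-out (front row, left); 76 mm along y, 24 mm along x, with a finger gap 44 mm long along y at its middle, open for 35 mm from the clip's middle on both sides along x. All four are alike: any clip fits any.
- clip_pocket3 (a point): Point of the drawer, axes as drawer_front. Place of a clip's centre when laid in this cut-out (behind the left of the front row, in front of the card well); 76 mm along y, 24 mm along x, with a finger gap 44 mm long along y at its middle, open for 35 mm from the clip's middle on both sides along x. All four are alike: any clip fits any.
- clip0_c (a point): Centre of a blue plastic bag clip, a flat bar 72 mm long (x), 20 wide (y), 12 high (z up), 25 g; either way round fits. Two to four of the clips are present (None if absent).
- clip1_c (a point): Centre of a yellow plastic bag clip, a flat bar 72 mm long (x), 20 wide (y), 12 high (z up), 25 g; either way round fits. Two to four of the clips are present (None if absent).
- clip2_c (a point): Centre of an orange plastic bag clip, a flat bar 72 mm long (x), 20 wide (y), 12 high (z up), 25 g; either way round fits. Two to four of the clips are present (None if absent).
- clip3_c (a point): Centre of a purple plastic bag clip, a flat bar 72 mm long (x), 20 wide (y), 12 high (z up), 25 g; either way round fits. Two to four of the clips are present (None if absent).
- tape_roll: Roll of packing tape lying flat, 90 mm across, 48 high; origin at the centre of its underside. Not part of the set: leave it alone.
- marker: Marker pen, 128 mm long, lying; origin at the centre of its underside. Not part of the set: leave it alone.
- soap0: Yellow soap carton 90 x 60 x 40 mm; origin at the centre of its underside. Not part of the set: leave it alone.
- soap1: Yellow soap carton 90 x 60 x 40 mm; origin at the centre of its underside. Not part of the set: leave it alone.
- glue: White glue pot, 52 mm across, 65 high, standing; origin at the centre of its underside. Not part of the set: leave it alone.
- mug: Blue mug, 80 mm across, 90 high; origin at the centre of its underside. Not part of the set: leave it alone.
Not all that is in view belongs to the job. There is more than one size of the part that bears cards_c; the job needs the smaller.

How it is judged:
By the outcome, as a careful person would: the job done as asked, in the order asked, and still so for the second after the job is handed in, with the robot touching nothing.
Of clip0, clip1, clip2, clip3 only 2 to 4 are there at a start; the rules pass over those that are not, and their reading is None.
At some moment in a run one of brush, spatula, cards, clip0, clip1, clip2, clip3 may be knocked a few centimetres aside while the robot is not near it.
It also fails if it takes over 208 s, if anything falls off the work surface, if the arm or the gripper's body presses on something with over 40 N, if the wrist force passes 120 N, or if a joint passes its speed limit or range.

### The arm

A 6-joint arm with a two-finger parallel gripper is mounted at the origin on the work surface. World frame = base frame: x ahead of the robot, y to its left, z up, the work surface at z = 0. Lengths are in m, angles in rad, forces in N, time in s.
With the tool pointing down it reaches from about 0.4 to 0.925 m from the base axis. Payload 3.4 kg.
Tool frame: the origin (TCP) lies between the finger pads; the fingertips stand env.tcp_to_tips ahead of it and the grasp point (between the pads) lies 2 mm behind it (env.tcp_to_tips is the distance from the TCP to the fingertips, in m); z points along the fingers, y is the direction in which the jaws open and shut (so a half turn about z gives the same grasp; the last joint's range is limited). The gripper opens to 85 mm and grips with 20 to 120 N. Pads are 22 mm wide; open, the fingers measure 114 mm over their backs; the gripper's body (76 mm by 85 mm) begins 54 mm behind the grasp point. The pads swing forward as they close: fully open they stand 13 mm farther back than shut.
Start: joints at [-1.306, 0.307, 1.506, -0, 1.328, -0.073], TCP at [0.191, -0.542, 0.248] pointing down, gripper open.
Joint ranges: [-3.12, 3.12], [-1.05, 2.28], [0.14, 2.33], [-1.42, 4.57], [0.1, 2.73], [-2.68, 2.68]. Speed limits (rad/s): [2.57, 2.57, 3.14, 3.14, 3.14, 3.14].

### API

Orientations are given as a rotation vector (axis times angle).
In Python, from bench import env, optics, nets gives the robot as it stands.
- The arm moves only by the tool drive_tool, never from a script. Its arguments are lists of equal length, an entry for each row: "angular": the turn, a rotation vector about the tool's x, y, z in rad, a list of three; "slide": the shift along the tool's x, y, z in cm, a list of three; "claw": the closure in counts, from 0 (fully open) to 255 (shut). In form: {"angular": [[rx, ry, rz], ...], "slide": [[tx, ty, tz], ...], "claw": [claw, ...]}. A call has exactly 5 rows; each row shifts and turns the commanded pose from where the row before left it, along the tool's axes as they then stand; what a row does not reach is not made up. A row lasts 1/10 s, in which the tool goes at most 50 mm and 8.59 degrees, less where a joint would pass 70% of its speed; a pose out of reach is approached as far as the arm can. A call is refused whole if a number of a shift passes 5 or a number of a turn 0.15, either way. A call with a gripper value outside its range is refused whole. The fingers move at their own pace and stop on an object; "newtons" is the grip in N (left out, the last holds). Time passes only in rows, so rows that do not move let the fingers close, or fill a call up. It gives the time, the measured TCP pose, the force and the opening at its end, in the units of the state.
- env.observe(): the state, without advancing time (a new reading comes with each control period).
- optics.snapshot(name): name is "side" or "top" or "wrist"; returns a dict with "image" (384x512x3 uint8, blue, green, red), "fx", "fy", "cx", "cy" (pixels), "dist_coeffs" ([k1, k2, p1, p2, k3] as OpenCV has them; the pictures are not rectified), "R" (3x3) and "t" (3): a world point X has camera coordinates R X + t. Camera axes: x right, y down, z forward; pixel columns grow to the right and rows downward; lengths in m; the calibration is good to about 2 mm. A picture is of the moment at which its call begins. There is no depth.
- env.finish_job(): hands the job in, once; it reports no verdict.
Trained networks look in a picture, given as the dict that the camera call returned (one of the last four; its "shot" number tells which), for a name from the list of things; names that differ only in an ending like _2 or _b are one class to them, and where a whole thing is asked for, a point or a joint stands for the part that bears it (a point fixed in the world has none). Each returns a list of dicts, best first, with "p" (0 to 1); they miss things now and then, are a little off and sometimes report something else, mostly with a low value. They report only what shows in the picture. A call takes as long as a camera call. They do not tell look-alikes from the thing itself.
- nets.recognise(label, picture): "bbox" ([centre column, centre row, width, height] in pixels, round what is visible of it).
The state is a dict: "time_s": time; "q": joint angles; "dq": joint speeds; "joint_efforts": joint torques, N m; "tcp_pos": TCP position; "ee_rot": TCP orientation; "ft_force": force on the tool from outside, world axes, zero at the start; "torque": the same for the moment, N m; "width": opening from 0.0 (shut) to 1.0 (fully open).
Only numpy, scipy, OpenCV 4.12 (cv2) and the standard library are available. Lean on these libraries where they do the work, as an engineer would, in place of code of your own. Each camera call takes 0.05 s, during which the arm holds its last target. There are 200 camera calls.

## Working session

There is one attempt and no reset: what is moved stays moved. The work goes in short steps, Python scripts to look and compute and a tool call to move; the robot and the scene stay as the last step left them, time stands still between calls to the robot, and variables do not carry over. Pictures are saved under pics/ and viewed, about 12 in all and at most 16, crops included, and the job is handed in when it is done.

Besides the shell and the picture viewer there is one more tool, called by a JSON object that holds its "fn" and its "kwargs", one argument or row to a line. drive_tool: Moves the arm, as the interface text tells. Its arguments: {"type":"object","properties":{"angular":{"type":"array","items":{"type":"array","items":{"type":"number"}}},"slide":{"type":"array","items":{"type":"array","items":{"type":"number"}}},"claw":{"type":"array","items":{"type":"number"}},"newtons":{"type":"number"}},"required":["angular","slide","claw"]}

```bash
ls; mkdir -p pics
python3 - <<'E'
from bench import env, optics, nets
import cv2
o=env.observe(); print(o, env.tcp_to_tips)
for n in ["top","side"]:
    s=optics.snapshot(n); cv2.imwrite(f"pics/{n}0.png",cv2.resize(s["image"],(800,600),interpolation=cv2.INTER_CUBIC)); print(n,s["fx"],s["cx"],s["cy"],s["dist_coeffs"],s["R"],s["t"])
E
```

```text
pics
{'time_s': 0.0, 'q': array([-1.30549436e+00,  3.07551120e-01,  1.50767637e+00, -1.01932499e-05,
        1.32838770e+00, -7.34929372e-02]), 'dq': array([ 0.00028849,  0.00044672,  0.00069634,  0.00072431,  0.00088997,
       -0.00022442]), 'joint_efforts': array([-3.67475213e-04, -4.57551670e+01, -2.51915967e+01,  9.78577577e-05,
        1.34351823e-02,  2.55490733e-05]), 'tcp_pos': array([ 0.19090491, -0.54168166,  0.24739241]), 'ee_rot': array([-3.09464140e+00, -5.29300798e-01,  3.19484932e-04]), 'ft_force': array([0.55640334, 0.21552434, 0.08450745]), 'torque': array([ 0.03638049, -0.03294816, -0.00430181]), 'width': 0.9951262255527124} 0.017
top 351.7548304953935 255.94687414254818 189.1979047492446 [0.00715489 0.         0.         0.         0.        ] [[-0.01071122 -0.99964885 -0.0242373 ]
 [-0.99266517  0.01354915 -0.12013446]
 [ 0.12042067  0.02277273 -0.99246172]] [0.01898271 0.48829499 1.07899038]
side 355.92347029884957 260.57210043345407 193.61517540978488 [0.01772775 0.         0.         0.         0.        ] [[-0.94544144 -0.32562272  0.01050353]
 [-0.24414812  0.68679747 -0.68461736]
 [ 0.21571317 -0.64983004 -0.72882697]] [0.4667259  0.14019434 1.11825175]
```

View pics/top0.png

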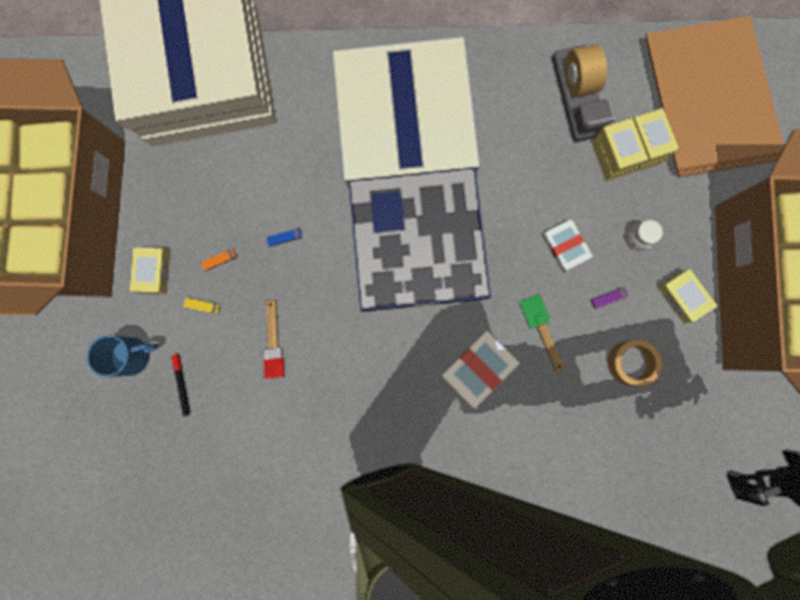

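View pics/side0.png

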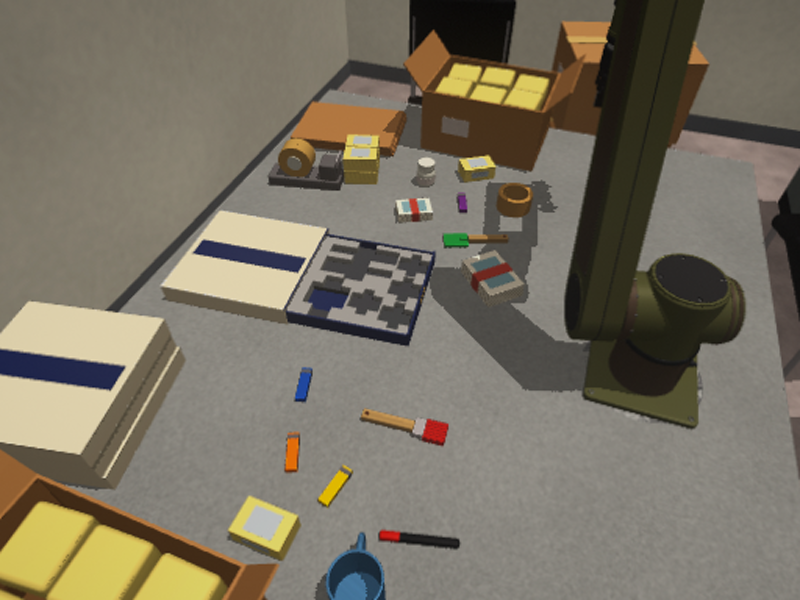

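```bash
cat > h.py <<'E'
from bench import env, optics, nets
import numpy as np, cv2
from scipy.spatial.transform import Rotation as Ro
def K(s): return np.array([[s["fx"],0,s["cx"]],[0,s["fy"],s["cy"]],[0,0,1]])
def world(s,px,z):
    u=cv2.undistortPoints(np.array(px,float).reshape(-1,1,2),K(s),np.array(s["dist_coeffs"])).reshape(-1,2)
    R=np.array(s["R"]);t=np.array(s["t"]);C=-R.T@t
    d=np.c_[u,np.ones(len(u))]@R
    return C+d*((z-C[2])/d[:,2])[:,None]
def pix(s,X):
    return cv2.projectPoints(np.array(X,float).reshape(-1,3),cv2.Rodrigues(np.array(s["R"]))[0],np.array(s["t"]),K(s),np.array(s["dist_coeffs"]))[0].reshape(-1,2)
def ortho(s,x0,x1,y0,y1,z,res):
    "rectified view of plane z: rows = -x, cols = -y; res m/px"
    h=int((x1-x0)/res);w=int((y1-y0)/res)
    r,c=np.mgrid[0:h,0:w]
    X=np.stack([x1-r*res,y1-c*res,np.full(r.shape,z)],-1)
    p=pix(s,X).reshape(h,w,2).astype(np.float32)
    return cv2.remap(s["image"],p[...,0],p[...,1],cv2.INTER_CUBIC)
HSV={"blue":((100,120,80),(125,255,255)),"yellow":((20,150,100),(32,255,255)),"orange":((8,170,120),(18,255,255)),"purple":((130,80,60),(160,255,255)),"green":((50,100,60),(80,255,255)),"red":((175,150,90),(180,255,255)),"red2":((0,150,90),(5,255,255))}
def yaw_now(o=None):
    o=o or env.observe(); M=Ro.from_rotvec(o["ee_rot"]).as_matrix(); return np.arctan2(M[1,1],M[0,1])  # direction of jaw axis
def plan(x,y,z,jaw=None,n=None,o=None):
    "rows taking TCP to x,y,z pointing down with jaw axis at angle jaw (mod pi)"
    o=o or env.observe(); M=Ro.from_rotvec(o["ee_rot"]); p=o["tcp_pos"]
    j=yaw_now(o)
    if jaw is None: jaw=j
    d=(jaw-j+np.pi/2)%np.pi-np.pi/2
    a=j+d
    yv=np.array([np.cos(a),np.sin(a),0]);zv=np.array([0,0,-1.]);xv=np.cross(yv,zv)
    T=Ro.from_matrix(np.c_[xv,yv,zv])
    rel=(M.inv()*T).as_rotvec(); D=np.array([x,y,z])-p
    k=n or int(max(np.ceil(np.linalg.norm(D)/.048),np.ceil(np.linalg.norm(rel)/.145),1))
    A=[];S=[];cur=M
    for i in range(k):
        S.append((cur.inv().apply(D/k)*100).round(2).tolist()); A.append((rel/k).round(3).tolist()); cur=cur*Ro.from_rotvec(rel/k)
    print("rows",k,"D",D.round(4),"turn",rel.round(3)," q6",o["q"][5].round(2)); print(" A",A); print(" S",S)
def state():
    o=env.observe(); print("t",round(o["time_s"],2),"p",o["tcp_pos"].round(4),"jaw",round(float(yaw_now(o)),4),"F",o["ft_force"].round(1),"w",round(o["width"],3))
E
python3 - <<'E'
from h import *
s=optics.snapshot("top");w=optics.snapshot("wrist")
print("topC",-s["R"].T@s["t"])
o=env.observe();M=Ro.from_rotvec(o["ee_rot"]).as_matrix()
C=-w["R"].T@w["t"];print("wrist cam in tool",(M.T@(C-o["tcp_pos"])).round(4),(w["R"]@M).round(3).tolist(),w["fx"],w["cx"],w["cy"])
for n in ["cards_c","brush_c","spatula_c","clip0_c","clip1_c","clip2_c","clip3_c","drawer"]:
    for d in nets.recognise(n,s)[:2]: print(n,round(d["p"],2),np.round(d["bbox"]),world(s,[d["bbox"][:2]],.01)[0].round(3))
im=ortho(s,.4,.95,-.45,.45,.012,.001)
hsv=cv2.cvtColor(s["image"],cv2.COLOR_BGR2HSV)
for n,(a,b) in HSV.items():
    m=cv2.inRange(hsv,a,b)
    cs=[c for c in cv2.findContours(m,0,2)[0] if cv2.contourArea(c)>15]
    for c in cs:
        if cv2.contourArea(c)>400: continue
        X=world(s,c[:,0,:],.012)[:,:2].astype(np.float32); r=cv2.minAreaRect(X); B=cv2.boxPoints(r); e=B[1]-B[0];f=B[2]-B[1]; l=e if np.linalg.norm(e)>np.linalg.norm(f) else f
        print(n,np.round(r[0],3),np.round(r[1],3),"long axis",round(float(np.arctan2(l[1],l[0])),2))
E
```

```text
topC [ 0.35498402 -0.0122115   1.12997779]
wrist cam in tool [ 0.0691  0.0008 -0.1251] [[-0.0, 1.0, 0.001], [-0.963, -0.0, -0.271], [-0.271, -0.001, 0.963]] 277.34636792645597 257.28179323265607 193.35696571397784
cards_c 0.63 [412. 149.  22.  20.] [ 0.613 -0.491  0.01 ]
cards_c 0.59 [363. 158.  34.  35.] [ 0.589 -0.333  0.01 ]
brush_c 0.82 [175. 219.  13.  52.] [0.399 0.273 0.01 ]
brush_c 0.51 [362. 158.  34.  32.] [ 0.586 -0.329  0.01 ]
spatula_c 0.83 [348. 214.  32.  48.] [ 0.409 -0.275  0.01 ]
clip0_c 0.61 [179. 154.  18.  14.] [0.61  0.263 0.01 ]
clip1_c 0.23 [270. 154.  91.  91.] [ 0.605 -0.034  0.01 ]
clip2_c 0.68 [347. 214.  30.  48.] [ 0.408 -0.272  0.01 ]
clip2_c 0.45 [139. 167.  20.  13.] [0.57  0.393 0.01 ]
clip3_c 0.66 [389. 190.  21.  17.] [ 0.483 -0.409  0.01 ]
drawer 0.91 [268. 153.  89.  91.] [ 0.609 -0.026  0.01 ]
blue [0.387 0.567] [0.08  0.095] long axis -1.3
blue [0.616 0.261] [0.019 0.057] long axis -1.34
blue [0.669 0.039] [0.074 0.057] long axis 0.09
yellow [0.478 0.43 ] [0.056 0.018] long axis 1.35
orange [0.57  0.398] [0.018 0.055] long axis -1.15
purple [ 0.48  -0.405] [0.019 0.06 ] long axis -1.23
green [ 0.457 -0.259] [0.058 0.044] long axis 0.34
red2 [0.348 0.272] [0.037 0.038] long axis -1.55
red2 [0.362 0.472] [0.03  0.014] long axis 0.24
red2 [ 0.341 -0.147] [0.085 0.02 ] long axis 0.77
red2 [ 0.591 -0.331] [0.012 0.061] long axis -1.12
```

Run:
```python
from h import *
s=optics.snapshot("top")
im=ortho(s,.5,.82,-.2,.2,.029,.0005); cv2.imwrite("pics/drawer.png",im); print(im.shape)
```

```text
(639, 800, 3)
```

View pics/drawer.png

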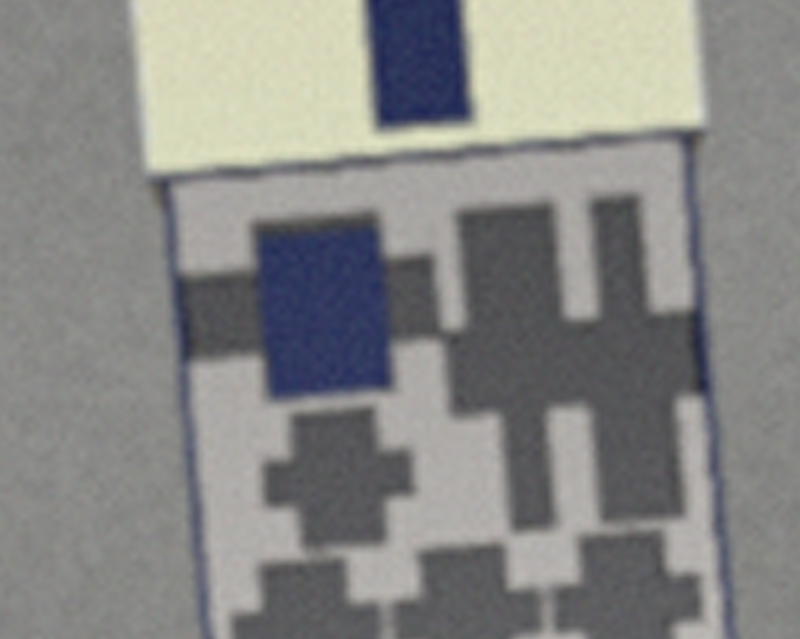

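Run:
```python
from h import *
state(); plan(.50,-.03,.30,1.65,15)
```

```text
t 0.65 p [ 0.1911 -0.5423  0.2484] jaw -1.232 F [-0.4  0.5  0.8] w 1.002
rows 15 D [0.3089 0.5123 0.0516] turn [0.   0.   0.26]  q6 -0.07
 A [[0.0, 0.0, 0.017], [0.0, 0.0, 0.017], [0.0, 0.0, 0.017], [0.0, 0.0, 0.017], [0.0, 0.0, 0.017], [0.0, 0.0, 0.017], [0.0, 0.0, 0.017], [0.0, 0.0, 0.017], [0.0, 0.0, 0.017], [0.0, 0.0, 0.017], [0.0, 0.0, 0.017], [0.0, 0.0, 0.017], [0.0, 0.0, 0.017], [0.0, 0.0, 0.017], [0.0, 0.0, 0.017]]
 S [[3.08, -2.54, -0.34], [3.03, -2.59, -0.34], [2.99, -2.64, -0.34], [2.94, -2.69, -0.34], [2.89, -2.74, -0.34], [2.85, -2.79, -0.34], [2.8, -2.84, -0.34], [2.75, -2.89, -0.34], [2.7, -2.94, -0.34], [2.65, -2.98, -0.34], [2.59, -3.03, -0.34], [2.54, -3.07, -0.34], [2.49, -3.12, -0.34], [2.43, -3.16, -0.34], [2.38, -3.2, -0.34]]
```

{"fn": "drive_tool", "kwargs": {
  "angular": [
    [0,0,0],
    [0,0,0],
    [0,0,0],
    [0,0,0],
    [0,0,0]
  ],
  "slide": [
    [3.08,-2.54,-0.34],
    [3.08,-2.54,-0.34],
    [3.08,-2.54,-0.34],
    [3.08,-2.54,-0.34],
    [3.08,-2.54,-0.34]
  ],
  "claw": [0,0,0,0,0]
}}

```text
time_s: 1.15
tcp_pos: [0.2947, -0.3701, 0.2656]
ee_rot: [3.096, 0.529, 0.001]
ft_force: [0.3, -0.7, -0.3]
width: 1.001
```

{"fn": "drive_tool", "kwargs": {
  "angular": [
    [0,0,0],
    [0,0,0],
    [0,0,0],
    [0,0,0],
    [0,0,0]
  ],
  "slide": [
    [3.08,-2.54,-0.34],
    [3.08,-2.54,-0.34],
    [3.08,-2.54,-0.34],
    [3.08,-2.54,-0.34],
    [3.08,-2.54,-0.34]
  ],
  "claw": [0,0,0,0,0]
}}

```text
time_s: 1.65
tcp_pos: [0.3978, -0.1989, 0.2828]
ee_rot: [3.096, 0.529, 0.001]
ft_force: [1.3, -0.3, -0.5]
width: 1.001
```

{"fn": "drive_tool", "kwargs": {
  "angular": [
    [0,0,0],
    [0,0,0],
    [0,0,0],
    [0,0,0],
    [0,0,0]
  ],
  "slide": [
    [3.08,-2.54,-0.34],
    [3.08,-2.54,-0.34],
    [3.08,-2.54,-0.34],
    [3.08,-2.54,-0.34],
    [3.08,-2.54,-0.34]
  ],
  "claw": [0,0,0,0,0]
}}

```text
time_s: 2.15
tcp_pos: [0.5008, -0.0279, 0.2997]
ee_rot: [3.096, 0.53, 0.001]
ft_force: [0.1, -0.6, 0.1]
width: 0.998
```

{"fn": "drive_tool", "kwargs": {
  "angular": [
    [0,0,0.13],
    [0,0,0.13],
    [0,0,0],
    [0,0,0],
    [0,0,0]
  ],
  "slide": [
    [0,0,0],
    [0,0,0],
    [0,0,0],
    [0,0,0],
    [0,0,0]
  ],
  "claw": [0,0,0,0,0]
}}

```text
time_s: 2.65
tcp_pos: [0.5001, -0.0297, 0.2993]
ee_rot: [3.139, 0.126, 0.0]
ft_force: [-1.1, 0.2, 0.1]
width: 1.003
```

Run:
```python
from h import *
state(); s=optics.snapshot("wrist"); cv2.imwrite("pics/w1.png",cv2.resize(s["image"],(800,600),interpolation=cv2.INTER_CUBIC)); np.save("w1.npy",s,allow_pickle=True)
M=Ro.from_rotvec(env.observe()["ee_rot"]).as_matrix();print(M.round(3).tolist(),(-s["R"].T@s["t"]).round(3))
```

```text
t 2.65 p [ 0.5001 -0.0297  0.2993] jaw -1.4905 F [-1.1  0.2  0.1] w 1.003
[[0.997, 0.08, 0.0], [0.08, -0.997, 0.0], [0.0, -0.0, -1.0]] [ 0.569 -0.025  0.425]
```

View pics/w1.png

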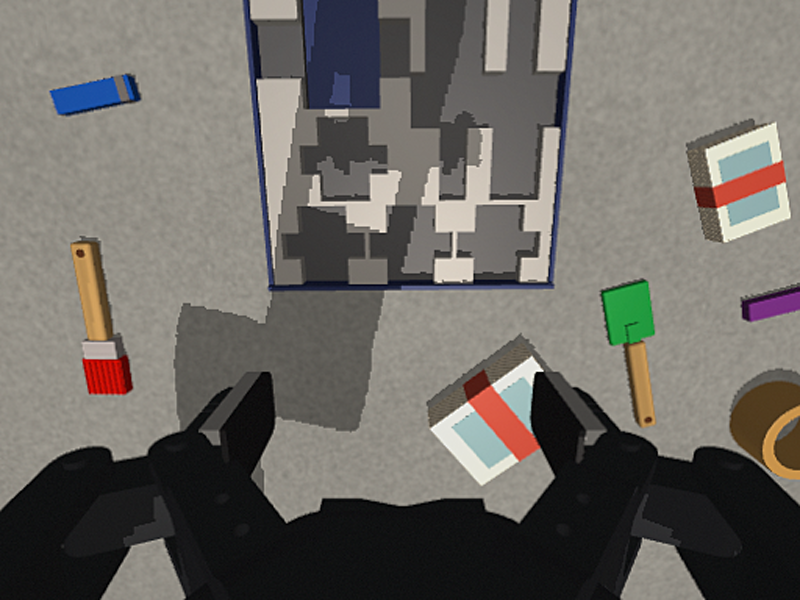

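{"fn": "drive_tool", "kwargs": {
  "angular": [
    [0,0,0],
    [0,0,0],
    [0,0,0],
    [0,0,0],
    [0,0,0]
  ],
  "slide": [
    [4,0,0],
    [4,0,0],
    [4,0,0],
    [0,0,0],
    [0,0,0]
  ],
  "claw": [0,0,0,0,0]
}}

```text
time_s: 3.2
tcp_pos: [0.62, -0.0203, 0.2984]
ee_rot: [-3.139, -0.124, 0.003]
ft_force: [0.4, 0.1, 0.6]
width: 0.998
```

Run:
```python
from h import *
state(); s=optics.snapshot("wrist"); np.save("w2.npy",s,allow_pickle=True)
im=ortho(s,.47,.79,-.2,.2,.029,.0005); cv2.imwrite("pics/drawer2.png",im)
```

```text
t 3.2 p [ 0.62   -0.0203  0.2984] jaw -1.4915 F [0.4 0.1 0.6] w 0.998
```

View pics/drawer2.png

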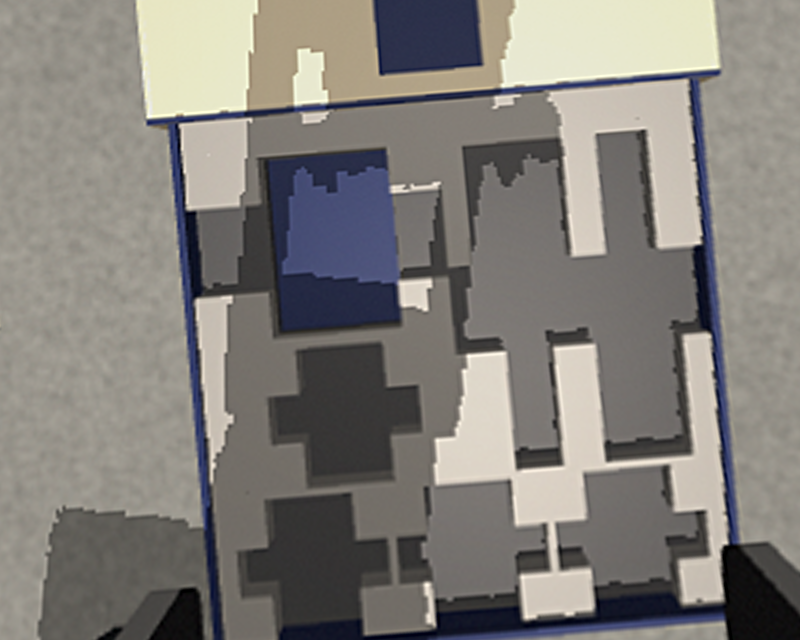

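```bash
cat >> h.py <<'E'
def orthod(s,o,yaw,x0,x1,y0,y1,z,res):
    h=int(round((x1-x0)/res));w=int(round((y1-y0)/res)); r,c=np.mgrid[0:h,0:w]
    a=x1-r*res;b=y1-c*res;cs,sn=np.cos(yaw),np.sin(yaw)
    X=np.stack([o[0]+cs*a-sn*b,o[1]+sn*a+cs*b,np.full(r.shape,z)],-1)
    p=pix(s,X).reshape(h,w,2).astype(np.float32); return cv2.remap(s["image"],p[...,0],p[...,1],cv2.INTER_CUBIC)
def gam(im): return (255*(im/255.)**.5).astype(np.uint8)
E
python3 - <<'E'
from h import *
s=np.load("w2.npy",allow_pickle=True).item()
im=orthod(s,(.63,-.02),.0895,-.15,.11,-.14,.14,.029,.00035)
im=gam(im)
for k in range(-14,15,2):
    c=int((.14-k*.01)/.00035); cv2.line(im,(c,0),(c,8),(0,0,255),1)
for k in range(-14,12,2):
    r=int((.11-k*.01)/.00035); cv2.line(im,(0,r),(8,r),(0,0,255),1)
cv2.imwrite("pics/d3.png",im);print(im.shape)
E
```

```text
(743, 800, 3)
```

View pics/d3.png

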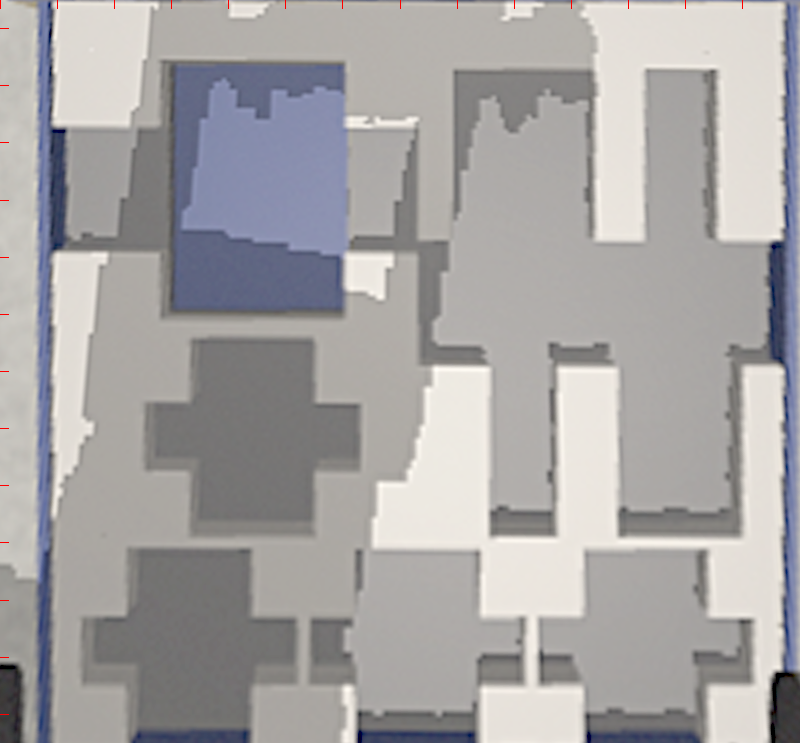

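```bash
cat >> h.py <<'E'
def go(x,y,z,jaw=None):
    "translation rows first (tool axes fixed), then turn rows"
    o=env.observe(); M=Ro.from_rotvec(o["ee_rot"]); p=o["tcp_pos"]; j=yaw_now(o); D=np.array([x,y,z])-p
    d=0 if jaw is None else (jaw-j+np.pi/2)%np.pi-np.pi/2
    a=j+d; yv=np.array([np.cos(a),np.sin(a),0]);zv=np.array([0,0,-1.])
    rel=(M.inv()*Ro.from_matrix(np.c_[np.cross(yv,zv),yv,zv])).as_rotvec()
    print("GO tool cm",(M.inv().apply(D)*100).round(2),"turn",rel.round(3),"now",p.round(4),"q6",o["q"][5].round(2),"t",round(o["time_s"],1))
OD=np.array([.63,-.02]);YD=.0895
PK={"card":(43.5,51.1),"clip3":(-42.8,51.2),"clip2":(-118,73.7),"clip1":(-118,-6.3),"clip0":(-118,-86.5),"brush":(4,-98.2),"spat":(4,-43.2)}
def pk(n):
    a,b=np.array(PK[n])/1000; c,s=np.cos(YD),np.sin(YD); return OD+[c*a-s*b,s*a+c*b]
def blob(s,names,z,near=None,amax=1e9):
    "minAreaRect in world plane z of the colour blob nearest to near"
    hsv=cv2.cvtColor(s["image"],cv2.COLOR_BGR2HSV); m=0
    for n in names: m=m|cv2.inRange(hsv,*HSV[n])
    best=None
    for c in cv2.findContours(m,0,2)[0]:
        if cv2.contourArea(c)<60: continue
        X=world(s,c[:,0,:],z)[:,:2]; ctr=X.mean(0)
        k=np.hypot(*(ctr-near))
        if best is None or k<best[0]: best=(k,X)
    c0=best[1].mean(0); r=cv2.minAreaRect(((best[1]-c0)*1000).astype(np.float32)); B=cv2.boxPoints(r);e=B[1]-B[0];f=B[2]-B[1]
    l=e if np.linalg.norm(e)>np.linalg.norm(f) else f
    return c0+np.array(r[0])/1000,sorted(np.round(r[1],1)),np.arctan2(l[1],l[0])%np.pi
E
python3 - <<'E'
from h import *
go(.616,.261,.20,.23)
s=np.load("w1.npy",allow_pickle=True).item();print(blob(s,["blue"],.012,(.616,.261)))
for n in PK: print(n,pk(n).round(4))
E
```

```text
GO tool cm [  1.93 -28.06   9.87] turn [1.00e-03 2.00e-03 1.42e+00] now [ 0.6191 -0.0203  0.2987] q6 1.39 t 3.2
(array([0.61867647, 0.25875415]), [np.float64(19.9), np.float64(59.1)], np.float32(1.8246737))
card [0.6688 0.0348]
clip3 [0.5828 0.0272]
clip2 [0.5059 0.0429]
clip1 [ 0.513  -0.0368]
clip0 [ 0.5202 -0.1167]
brush [ 0.6428 -0.1174]
spat [ 0.6378 -0.0627]
```

```bash
cat >> h.py <<'E'
def go(x,y,z,jaw=None,q6=None):
    o=env.observe(); M=Ro.from_rotvec(o["ee_rot"]); p=o["tcp_pos"]; j=yaw_now(o); D=np.array([x,y,z])-p
    if jaw is None: jaw=j
    q1=np.arctan2(y,x); c=[(q1-jaw+k*np.pi) for k in range(-4,5)]; c=[v for v in c if abs(v)<2.6]
    g=min(c,key=lambda v:abs(v-(o["q"][5] if q6 is None else q6)))
    # turn about tool z = -(yaw change)
    a=q1-g; d=(a-j+np.pi)%(2*np.pi)-np.pi
    yv=np.array([np.cos(j),np.sin(j),0]);zv=np.array([0,0,-1.]); lev=(M.inv()*Ro.from_matrix(np.c_[np.cross(yv,zv),yv,zv])).as_rotvec()
    t=M.inv().apply(D)*100; k=max(1,int(np.ceil(np.abs(t).max()/4.9))); m=max(1,int(np.ceil(abs(d)/.145)))
    print("GO tool cm",t.round(2),"=",k,"x",(t/k).round(3),"| turn",round(-d,3),"=",m,"x",round(-d/m,4),"level",lev.round(3)[:2],"| now",p.round(4),"q6",o["q"][5].round(2),"->",round(g,2),"t",round(o["time_s"],1))
E
python3 - <<'E'
from h import *
go(.617,.260,.20,.24)
E
```

```text
GO tool cm [  2.02 -27.95   9.87] = 6 x [ 0.337 -4.659  1.645] | turn -1.732 = 12 x -0.1443 level [-0.     0.002] | now [ 0.6191 -0.0203  0.2987] q6 1.39 -> 0.16 t 3.2
```

{"fn": "drive_tool", "kwargs": {
  "angular": [
    [0,0,0],
    [0,0,0],
    [0,0,0],
    [0,0,0],
    [0,0,0]
  ],
  "slide": [
    [0.34,-4.66,1.64],
    [0.34,-4.66,1.64],
    [0.34,-4.66,1.64],
    [0.34,-4.66,1.64],
    [0.34,-4.66,1.64]
  ],
  "claw": [0,0,0,0,0]
}}

```text
time_s: 3.75
tcp_pos: [0.6169, 0.2144, 0.2176]
ee_rot: [3.139, 0.123, 0.001]
ft_force: [1.3, -0.0, -0.3]
width: 1.002
```

{"fn": "drive_tool", "kwargs": {
  "angular": [
    [0,0,0],
    [0,0,-0.145],
    [0,0,-0.145],
    [0,0,-0.145],
    [0,0,-0.145]
  ],
  "slide": [
    [0.34,-4.66,1.64],
    [0,0,0],
    [0,0,0],
    [0,0,0],
    [0,0,0]
  ],
  "claw": [0,0,0,0,0]
}}

```text
time_s: 4.25
tcp_pos: [0.6167, 0.2598, 0.2015]
ee_rot: [2.969, 1.026, -0.001]
ft_force: [0.6, 0.2, 0.1]
width: 0.998
```

{"fn": "drive_tool", "kwargs": {
  "angular": [
    [0,0,-0.145],
    [0,0,-0.145],
    [0,0,-0.145],
    [0,0,-0.145],
    [0,0,-0.145]
  ],
  "slide": [
    [0,0,0],
    [0,0,0],
    [0,0,0],
    [0,0,0],
    [0,0,0]
  ],
  "claw": [0,0,0,0,0]
}}

```text
time_s: 4.75
tcp_pos: [0.6168, 0.2594, 0.2017]
ee_rot: [-2.413, -2.012, 0.0]
ft_force: [-0.6, -0.4, 0.3]
width: 0.998
```

{"fn": "drive_tool", "kwargs": {
  "angular": [
    [0,0,-0.14],
    [0,0,-0.14],
    [0,0,-0.14],
    [0,0,0],
    [0,0,0]
  ],
  "slide": [
    [0,0,0],
    [0,0,0],
    [0,0,0],
    [0,0,0],
    [0,0,0]
  ],
  "claw": [0,0,0,0,0]
}}

```text
time_s: 5.25
tcp_pos: [0.6174, 0.2598, 0.2015]
ee_rot: [1.952, 2.461, 0.0]
ft_force: [0.8, -1.0, -0.4]
width: 0.996
```

Run:
```python
from h import *
state(); s=optics.snapshot("wrist"); np.save("w3.npy",s,allow_pickle=True)
print(blob(s,["blue"],.012,(.616,.261)))
p=env.observe()["tcp_pos"]
im=orthod(s,p[:2],0.24,-.08,.08,-.08,.08,.012,.0003)
cv2.imwrite("pics/b1.png",np.hstack([im,cv2.resize(s["image"],None,fx=.5,fy=.5)[:im.shape[0]] if 0 else im[:,:0]]))
cv2.imwrite("pics/b1.png",cv2.resize(s["image"],(640,480)))
```

```text
t 5.25 p [0.6174 0.2598 0.2015] jaw 0.2296 F [ 0.8 -1.  -0.4] w 0.996
(array([0.61846867, 0.25949517]), [np.float64(19.4), np.float64(59.4)], np.float32(1.808441))
```

View pics/b1.png

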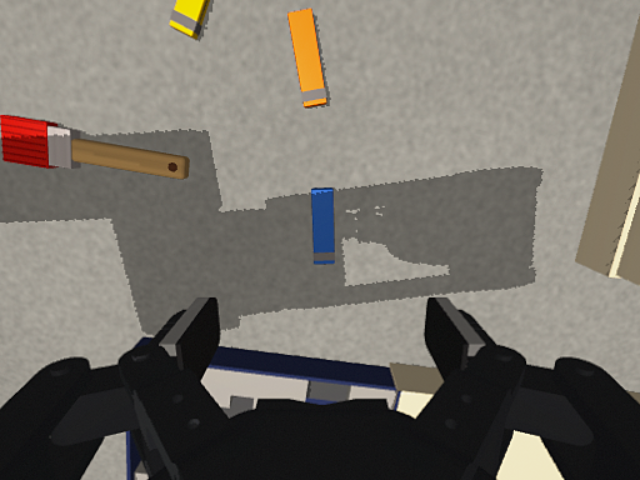

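```bash
cat >> h.py <<'E'
def clip(s,col,near,z=.012,rad=.045):
    hsv=cv2.cvtColor(s["image"],cv2.COLOR_BGR2HSV); m=cv2.inRange(hsv,*HSV[col])
    r,c=np.nonzero(m); X=world(s,np.c_[c,r],z)[:,:2]
    c0=blob(s,[col],z,near)[0]
    for _ in range(3):
        Y=X[np.hypot(*(X-c0).T)<rad]; q=cv2.minAreaRect(((Y-c0)*1000).astype(np.float32)); c1=c0+np.array(q[0])/1000; c0=c1
    B=cv2.boxPoints(q);e=B[1]-B[0];f=B[2]-B[1]; l=e if np.linalg.norm(e)>np.linalg.norm(f) else f
    return c0,sorted(np.round(q[1],1)),np.arctan2(l[1],l[0])%np.pi
E
python3 - <<'E'
from h import *
s=np.load("w3.npy",allow_pickle=True).item()
for c,n in (("blue",(.62,.253)),("orange",(.57,.398)),("yellow",(.478,.43))): print(c,clip(s,c,n))
c,_,a=clip(s,"blue",(.62,.253)); go(c[0],c[1],.03,a-np.pi/2)
E
```

```text
blue (array([0.62027685, 0.25411305]), [np.float64(19.7), np.float64(71.0)], np.float32(1.8260376))
orange (array([0.57559849, 0.38938924]), [np.float64(19.8), np.float64(71.4)], np.float32(1.973714))
yellow (array([0.47620603, 0.40067895]), [np.float64(23.5), np.float64(30.2)], np.float32(1.3633837))
GO tool cm [-0.62  0.13 17.14] = 4 x [-0.156  0.033  4.285] | turn -0.025 = 1 x -0.0252 level [0. 0.] | now [0.6176 0.2599 0.2014] q6 0.11 -> 0.13 t 5.3
```

{"fn": "drive_tool", "kwargs": {
  "angular": [
    [0,0,-0.025],
    [0,0,0],
    [0,0,0],
    [0,0,0],
    [0,0,0]
  ],
  "slide": [
    [-0.62,0.13,0.34],
    [0,0,4.2],
    [0,0,4.2],
    [0,0,4.2],
    [0,0,4.2]
  ],
  "claw": [140,140,140,140,140]
}}

```text
time_s: 5.8
tcp_pos: [0.6208, 0.2545, 0.0286]
ee_rot: [1.92, 2.486, 0.001]
ft_force: [-0.2, -0.4, -0.1]
width: 0.458
```

{"fn": "drive_tool", "kwargs": {
  "angular": [
    [0,0,0],
    [0,0,0],
    [0,0,0],
    [0,0,0],
    [0,0,0]
  ],
  "slide": [
    [0,0,0.3],
    [0,0,0.3],
    [0,0,0.3],
    [0,0,0.1],
    [0,0,0]
  ],
  "claw": [140,140,140,140,140]
}}

```text
time_s: 6.3
tcp_pos: [0.6221, 0.255, 0.0215]
ee_rot: [1.916, 2.487, 0.005]
ft_force: [0.2, 1.1, -0.9]
width: 0.452
```

Run:
```python
from h import *
state()
```

```text
t 6.3 p [0.6221 0.255  0.0215] jaw 0.2578 F [ 0.2  1.1 -0.9] w 0.452
```

{"fn": "drive_tool", "kwargs": {
  "angular": [
    [0,0,0],
    [0,0,0],
    [0,0,0],
    [0,0,0],
    [0,0,0]
  ],
  "slide": [
    [0,0,0],
    [0,0,0],
    [0,0,0],
    [0,0,0],
    [0,0,0]
  ],
  "claw": [255,255,255,255,255],
  "newtons": 40
}}

```text
time_s: 6.8
tcp_pos: [0.6217, 0.255, 0.021]
ee_rot: [1.916, 2.488, 0.003]
ft_force: [-0.8, -0.2, 6.7]
width: 0.217
```

Run:
```python
from h import *
state()
```

```text
t 6.8 p [0.6217 0.255  0.021 ] jaw 0.258 F [-0.8 -0.2  6.7] w 0.217
```

{"fn": "drive_tool", "kwargs": {
  "angular": [
    [0,0,0],
    [0,0,0],
    [0,0,0],
    [0,0,0],
    [0,0,0]
  ],
  "slide": [
    [0,0,-2],
    [0,0,-4],
    [0,0,-4],
    [0,0,-4],
    [0,0,0]
  ],
  "claw": [255,255,255,255,255]
}}

```text
time_s: 7.3
tcp_pos: [0.6249, 0.256, 0.1667]
ee_rot: [1.913, 2.483, 0.017]
ft_force: [0.5, 0.4, 0.9]
width: 0.22
```

Run:
```python
from h import *
state(); s=optics.snapshot("wrist"); np.save("w4.npy",s,allow_pickle=True)
p=env.observe()["tcp_pos"]; c,d,a=clip(s,"blue",p[:2],p[2]-.010)
j=yaw_now(); v=c-p[:2]; yv=np.array([np.cos(j),np.sin(j)]);xv=np.array([-yv[1],yv[0]]); print("held",d,"long",a,"jaw",j,"tool x,y off mm",(v@xv*1000).round(2),(v@yv*1000).round(2))
t=pk("clip3"); go(t[0],t[1],p[2],YD)
```

```text
t 7.3 p [0.6249 0.256  0.1667] jaw 0.258 F [0.5 0.4 0.9] w 0.22
held [np.float64(20.4), np.float64(75.7)] long 1.8251212 jaw 0.25798568080233675 tool x,y off mm -1.51 2.25
GO tool cm [-21.04  -9.73  -0.09] = 5 x [-4.208 -1.945 -0.018] | turn 0.168 = 2 x 0.0842 level [ 0.008 -0.001] | now [0.6232 0.2554 0.1636] q6 0.07 -> -0.04 t 7.3
```

{"fn": "drive_tool", "kwargs": {
  "angular": [
    [0.008,0,0],
    [0,0,0],
    [0,0,0],
    [0,0,0],
    [0,0,0]
  ],
  "slide": [
    [-4.2,-1.94,0],
    [-4.2,-1.94,0],
    [-4.2,-1.94,0],
    [-4.2,-1.94,0],
    [-4.2,-1.94,0]
  ],
  "claw": [255,255,255,255,255]
}}

```text
time_s: 7.85
tcp_pos: [0.5789, 0.0253, 0.1585]
ee_rot: [-1.912, -2.483, 0.013]
ft_force: [0.2, -0.4, -0.0]
width: 0.218
```

{"fn": "drive_tool", "kwargs": {
  "angular": [
    [0,0,0.084],
    [0,0,0.084],
    [0,0,0],
    [0,0,0],
    [0,0,0]
  ],
  "slide": [
    [0,0,0],
    [0,0,0],
    [0,0,0],
    [0,0,0],
    [0,0,0]
  ],
  "claw": [255,255,255,255,255]
}}

```text
time_s: 8.35
tcp_pos: [0.5802, 0.0272, 0.1595]
ee_rot: [-2.113, -2.317, 0.012]
ft_force: [-0.6, 0.4, -0.2]
width: 0.221
```

Run:
```python
from h import *
state(); t=pk("clip3"); go(t[0],t[1]+.001,.07,YD)
s=optics.snapshot("wrist"); np.save("w5.npy",s,allow_pickle=True)
im=gam(orthod(s,t,YD,-.05,.05,-.06,.06,.029,.00025)); im2=gam(cv2.resize(s["image"],(480,360)));
print(im.shape); cv2.imwrite("pics/p3.png",im)
```

```text
t 8.35 p [0.5802 0.0272 0.1595] jaw 0.092 F [-0.6  0.4 -0.2] w 0.221
GO tool cm [0.08 0.34 8.94] = 2 x [0.042 0.172 4.472] | turn 0.002 = 1 x 0.0025 level [-0.009  0.001] | now [0.5802 0.0272 0.1595] q6 -0.12 -> -0.04 t 8.3
(400, 480, 3)
```

View pics/p3.png

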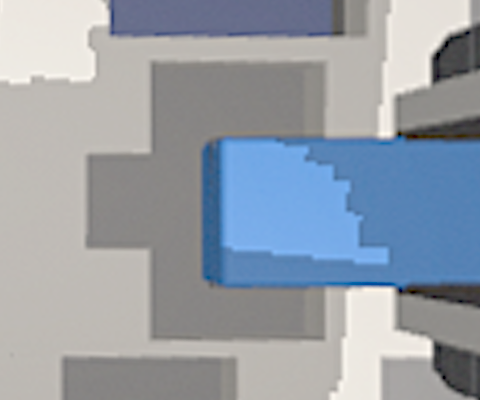

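{"fn": "drive_tool", "kwargs": {
  "angular": [
    [-0.009,0,0.002],
    [0,0,0],
    [0,0,0],
    [0,0,0],
    [0,0,0]
  ],
  "slide": [
    [0.08,0.34,1],
    [0,0,4],
    [0,0,4],
    [0,0,0],
    [0,0,0]
  ],
  "claw": [255,255,255,255,255]
}}

```text
time_s: 8.9
tcp_pos: [0.5835, 0.0282, 0.0697]
ee_rot: [2.12, 2.318, -0.002]
ft_force: [0.4, 1.2, -0.6]
width: 0.22
```

Run:
```python
from h import *
state(); t=pk("clip3"); go(t[0],t[1]+.001,.035,YD)
```

```text
t 8.9 p [0.5835 0.0282 0.0697] jaw 0.089 F [ 0.4  1.2 -0.6] w 0.22
GO tool cm [ 0.01 -0.06  3.47] = 1 x [ 0.008 -0.062  3.473] | turn -0.0 = 1 x -0.0005 level [-0.001  0.001] | now [0.5835 0.0282 0.0697] q6 -0.11 -> -0.04 t 8.9
```

Within 0.6 mm of target; lower in steps.

{"fn": "drive_tool", "kwargs": {
  "angular": [
    [0,0,0],
    [0,0,0],
    [0,0,0],
    [0,0,0],
    [0,0,0]
  ],
  "slide": [
    [0,-0.06,0.9],
    [0,0,0.9],
    [0,0,0.8],
    [0,0,0.8],
    [0,0,0]
  ],
  "claw": [255,255,255,255,255]
}}

```text
time_s: 9.4
tcp_pos: [0.5843, 0.0277, 0.0366]
ee_rot: [2.119, 2.314, 0.002]
ft_force: [1.6, 0.1, -0.0]
width: 0.22
```

Run:
```python
from h import *
state()
```

```text
t 9.4 p [0.5843 0.0277 0.0366] jaw 0.0881 F [ 1.6  0.1 -0. ] w 0.22
```

{"fn": "drive_tool", "kwargs": {
  "angular": [
    [0,0,0],
    [0,0,0],
    [0,0,0],
    [0,0,0],
    [0,0,0]
  ],
  "slide": [
    [0,0,0],
    [0,0,0],
    [0,0,-3],
    [0,0,-4.5],
    [0,0,-4.5]
  ],
  "claw": [165,165,165,165,165]
}}

```text
time_s: 9.9
tcp_pos: [0.582, 0.0278, 0.1564]
ee_rot: [-2.121, -2.316, 0.004]
ft_force: [0.8, 0.2, 0.1]
width: 0.351
```

{"fn": "drive_tool", "kwargs": {
  "angular": [
    [0,0,0],
    [0,0,0],
    [0,0,0],
    [0,0,0],
    [0,0,0]
  ],
  "slide": [
    [0,0,-4],
    [0,0,0],
    [0,0,0],
    [0,0,0],
    [0,0,0]
  ],
  "claw": [140,140,140,140,140]
}}

```text
time_s: 10.4
tcp_pos: [0.5817, 0.0279, 0.1941]
ee_rot: [-2.121, -2.316, 0.005]
ft_force: [-0.6, 0.4, 0.0]
width: 0.45
```

```bash
cat >> h.py <<'E'
def loc(X):
    c,s=np.cos(YD),np.sin(YD); d=np.array(X)[:2]-OD; return np.array([c*d[0]+s*d[1],-s*d[0]+c*d[1]])*1000
E
python3 - <<'E'
from h import *
state(); s=optics.snapshot("wrist"); np.save("w6.npy",s,allow_pickle=True)
r=clip(s,"blue",pk("clip3"),.025); print(r, loc(r[0]),PK["clip3"])
for c,n in (("orange",(.57,.39)),): print(c,clip(s,c,n))
go(.575,.388,.18,.403)
E
```

```text
t 10.4 p [0.5817 0.0279 0.1941] jaw 0.0879 F [-0.6  0.4  0. ] w 0.45
(array([0.58603312, 0.02678349]), [np.float64(19.6), np.float64(70.5)], np.float32(1.653203)) [-39.60937169  50.52602722] (-42.8, 51.2)Traceback (most recent call last):
  File "<stdin>", line 4, in <module>
  File "h.py", line 81, in clip
    r,c=np.nonzero(m); X=world(s,np.c_[c,r],z)[:,:2]
                         ~~~~~^^^^^^^^^^^^^^^^
  File "h.py", line 6, in world
    u=cv2.undistortPoints(np.array(px,float).reshape(-1,1,2),K(s),np.array(s["dist_coeffs"])).reshape(-1,2)
      ~~~~~~~~~~~~~~~~~~~^^^^^^^^^^^^^^^^^^^^^^^^^^^^^^^^^^^^^^^^^^^^^^^^^^^^^^^^^^^^^^^^^^^^
cv2.error: OpenCV(4.12.0) /io/opencv/modules/calib3d/src/undistort.dispatch.cpp:347: error: (-215:Assertion failed) CV_IS_MAT(_src) && CV_IS_MAT(_dst) && (_src->rows == 1 || _src->cols == 1) && (_dst->rows == 1 || _dst->cols == 1) && _src->cols + _src->rows - 1 == _dst->rows + _dst->cols - 1 && (CV_MAT_TYPE(_src->type) == CV_32FC2 || CV_MAT_TYPE(_src->type) == CV_64FC2) && (CV_MAT_TYPE(_dst->type) == CV_32FC2 || CV_MAT_TYPE(_dst->type) == CV_64FC2) in function 'cvUndistortPointsInternal'
```

Run:
```python
from h import *
s=np.load("w6.npy",allow_pickle=True).item()
im=gam(orthod(s,pk("clip3"),YD,-.05,.05,-.06,.06,.029,.00025)); cv2.imwrite("pics/p4.png",im)
go(.575,.388,.18,.403)
```

```text
GO tool cm [35.93  2.48  1.37] = 8 x [4.491 0.31  0.171] | turn -0.315 = 3 x -0.105 level [-0.003  0.001] | now [0.5819 0.0279 0.1941] q6 -0.11 -> 0.19 t 10.4
```

View pics/p4.png

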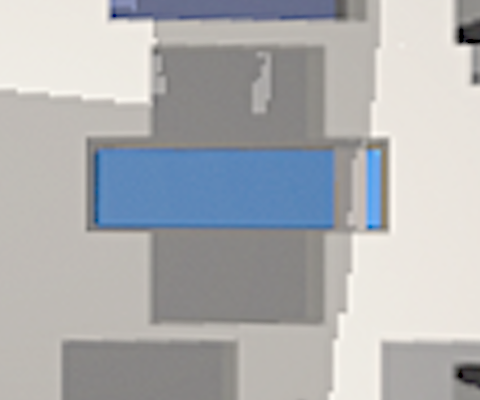

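```bash
cat >> h.py <<'E'
def _rects():
    P=PK; R=[]
    for k in ("clip0","clip1","clip2","clip3"):
        x,y=P[k]; R+=[(x-12,x+12,y-38,y+38),(x-35,x+35,y-22,y+22)]
    x,y=P["card"]; R+=[(x-45.5,x+45.5,y-32.5,y+32.5),(x-22,x+22,y-58,y+60)]
    x,y=P["brush"]; R+=[(x-82,x+2,y-22,y+22),(x,x+82,y-13,y+13),(x-22,x+22,y-30,y+92)]
    x,y=P["spat"]; R+=[(x-82,x+2,y-12,y+12),(x,x+82,y-25,y+25)]
    return R
def findrawer(s,span=14,skip=None):
    "dx,dy (mm, drawer axes) of the drawer relative to OD by edge matching on the insert plane"
    res=.0005; m=25; X0,X1,Y0,Y1=-.155,.09,-.13,.13
    im=cv2.GaussianBlur(cv2.cvtColor(orthod(s,OD,YD,X0-m*res,X1+m*res,Y0-m*res,Y1+m*res,.029,res),cv2.COLOR_BGR2GRAY).astype(np.float32),(0,0),1.2)
    m2=int(span/.5)
    T=np.zeros((int(round((X1-X0)/res)),int(round((Y1-Y0)/res))),np.float32)
    for a,b,c,d in _rects():
        cv2.rectangle(T,(int(round((Y1*1e3-d)*2)),int(round((X1*1e3-b)*2))),(int(round((Y1*1e3-c)*2)),int(round((X1*1e3-a)*2))),1,-1)
    gx=lambda I:np.abs(cv2.Sobel(I,cv2.CV_32F,1,0)); gy=lambda I:np.abs(cv2.Sobel(I,cv2.CV_32F,0,1))
    out=[]
    cap=lambda g:np.minimum(g,60)
    tx,ty=gx(cv2.GaussianBlur(T,(0,0),1)),gy(cv2.GaussianBlur(T,(0,0),1)); tx[ty>tx]=0; ty[tx>0]=0
    v=np.ones_like(im)
    I1,I2=cap(gx(im)),cap(gy(im))
    big=m2-m+m if False else m
    S=cv2.matchTemplate(I1,tx,cv2.TM_CCORR)+cv2.matchTemplate(I2,ty,cv2.TM_CCORR)
    _,mx,_,(c,r)=cv2.minMaxLoc(S); 
    # subpixel along each axis
    def sub(a,i): 
        return i if i<=0 or i>=len(a)-1 else i+.5*(a[i-1]-a[i+1])/(a[i-1]-2*a[i]+a[i+1])
    rr,cc=sub(S[:,c],r),sub(S[r],c)
    return (m-rr)*.5,(m-cc)*.5,mx/np.median(S)
E
python3 - <<'E'
from h import *
for f in ("w1","w2","w5","w6"):
    s=np.load(f+".npy",allow_pickle=True).item(); print(f,findrawer(s))
E
```

```text
w1 (np.float32(0.21201992), np.float32(0.25468922), np.float32(4.3916326))
w2 (np.float32(0.28173256), np.float32(0.28907776), np.float32(4.7684326))
w5 (np.float32(0.028528214), np.float32(0.49847507), np.float32(3.5187705))
w6 (np.float32(4.175473), np.float32(0.5091715), np.float32(4.179675))
```

{"fn": "drive_tool", "kwargs": {
  "angular": [
    [0,0,0],
    [0,0,0],
    [0,0,0],
    [0,0,0],
    [0,0,0]
  ],
  "slide": [
    [4.49,0.31,0.17],
    [4.49,0.31,0.17],
    [4.49,0.31,0.17],
    [4.49,0.31,0.17],
    [4.49,0.31,0.17]
  ],
  "claw": [140,140,140,140,140]
}}

```text
time_s: 10.95
tcp_pos: [0.5781, 0.2543, 0.1857]
ee_rot: [2.121, 2.316, -0.004]
ft_force: [0.7, -0.4, -0.4]
width: 0.452
```

{"fn": "drive_tool", "kwargs": {
  "angular": [
    [0,0,0],
    [0,0,0],
    [0,0,0],
    [0,0,-0.105],
    [0,0,-0.105]
  ],
  "slide": [
    [4.49,0.31,0.17],
    [4.49,0.31,0.17],
    [4.49,0.31,0.17],
    [0,0,0],
    [0,0,0]
  ],
  "claw": [140,140,140,140,140]
}}

```text
time_s: 11.45
tcp_pos: [0.5752, 0.3896, 0.1797]
ee_rot: [1.858, 2.533, -0.005]
ft_force: [-0.0, -0.5, 0.4]
width: 0.455
```

{"fn": "drive_tool", "kwargs": {
  "angular": [
    [0,0,-0.105],
    [0,0,0],
    [0,0,0],
    [0,0,0],
    [0,0,0]
  ],
  "slide": [
    [0,0,0],
    [0,0,0],
    [0,0,0],
    [0,0,0],
    [0,0,0]
  ],
  "claw": [140,140,140,140,140]
}}

```text
time_s: 11.95
tcp_pos: [0.5764, 0.3877, 0.1818]
ee_rot: [1.733, 2.619, -0.001]
ft_force: [-0.0, -0.2, -0.3]
width: 0.449
```

```bash
cat >> h.py <<'E'
for k in PK: PK[k]=(PK[k][0]+.15,PK[k][1]+.4)
def tgt(n,dx,off=(0,0)):
    "world xy of pocket n with drawer pushed dx mm, plus offset in drawer axes mm"
    a=(np.array(PK[n])+[dx,0]+np.array(off))/1000; c,s=np.cos(YD),np.sin(YD); return OD+[c*a[0]-s*a[1],s*a[0]+c*a[1]]
E
python3 - <<'E'
from h import *
state(); s=optics.snapshot("wrist"); np.save("w7.npy",s,allow_pickle=True)
r=clip(s,"orange",(.57,.39)); print(r)
try: print(clip(s,"yellow",(.478,.43)))
except Exception: pass
c,_,a=r; go(c[0],c[1],.0225,a-np.pi/2)
E
```

```text
t 11.95 p [0.5764 0.3877 0.1818] jaw 0.4017 F [-0.  -0.2 -0.3] w 0.449
(array([0.57522917, 0.39036285]), [np.float64(19.2), np.float64(71.2)], np.float32(1.9629304))
(array([0.47940998, 0.42193217]), [np.float64(21.5), np.float64(71.6)], np.float32(1.351188))
GO tool cm [ 3.200e-01 -1.000e-02  1.595e+01] = 4 x [ 8.000e-02 -3.000e-03  3.986e+00] | turn 0.01 = 1 x 0.0098 level [0.    0.002] | now [0.5764 0.3877 0.182 ] q6 0.13 -> 0.2 t 12.0
```

Descend, grip, lift (one batch).

{"fn": "drive_tool", "kwargs": {
  "angular": [
    [0,0.002,0.01],
    [0,0,0],
    [0,0,0],
    [0,0,0],
    [0,0,0]
  ],
  "slide": [
    [0.32,-0.01,3],
    [0,0,4],
    [0,0,4],
    [0,0,3],
    [0,0,1.2]
  ],
  "claw": [140,140,140,140,140]
}}

```text
time_s: 12.5
tcp_pos: [0.573, 0.3894, 0.0265]
ee_rot: [-1.744, -2.61, 0.007]
ft_force: [-0.5, -0.3, -0.2]
width: 0.449
```

{"fn": "drive_tool", "kwargs": {
  "angular": [
    [0,0,0],
    [0,0,0],
    [0,0,0],
    [0,0,0],
    [0,0,0]
  ],
  "slide": [
    [0,0,0.7],
    [0,0,0],
    [0,0,0],
    [0,0,0],
    [0,0,0]
  ],
  "claw": [140,140,255,255,255],
  "newtons": 40
}}

```text
time_s: 13.0
tcp_pos: [0.5765, 0.3916, 0.0252]
ee_rot: [1.744, 2.611, 0.007]
ft_force: [0.3, 0.0, 4.5]
width: 0.215
```

{"fn": "drive_tool", "kwargs": {
  "angular": [
    [0,0,0],
    [0,0,0],
    [0,0,0],
    [0,0,0],
    [0,0,0]
  ],
  "slide": [
    [0,0,0],
    [0,0,0],
    [0,0,-3],
    [0,0,-5],
    [0,0,-5]
  ],
  "claw": [255,255,255,255,255]
}}

```text
time_s: 13.5
tcp_pos: [0.5741, 0.3902, 0.1534]
ee_rot: [-1.744, -2.611, 0.003]
ft_force: [1.3, 0.8, -0.1]
width: 0.214
```

```bash
cat >> h.py <<'E'
CAMT=None
def held(col,dz=-.009):
    o=env.observe(); s=optics.snapshot("wrist"); p=o["tcp_pos"]; c,d,a=clip(s,col,p[:2],p[2]+dz); j=yaw_now(o); v=c-p[:2]; yv=np.array([np.cos(j),np.sin(j)]);xv=np.array([-yv[1],yv[0]])
    print("held",d,"long-jaw-90 deg",np.degrees((a-j)%np.pi-np.pi/2).round(2),"tool x,y off mm",(v@xv*1000).round(2),(v@yv*1000).round(2)); return s
E
python3 - <<'E'
from h import *
state(); held("orange"); t=tgt("clip2",4.1); go(t[0],t[1],.16,YD); state()
E
```

```text
t 13.5 p [0.5741 0.3902 0.1534] jaw 0.393 F [ 1.3  0.8 -0.1] w 0.214
held [np.float64(18.9), np.float64(70.2)] long-jaw-90 deg -0.34 tool x,y off mm 1.95 0.14
GO tool cm [-29.65 -19.75   0.09] = 7 x [-4.235 -2.822  0.013] | turn 0.304 = 3 x 0.1012 level [ 0.015 -0.002] | now [0.5789 0.3931 0.1646] q6 0.14 -> -0.0 t 13.6
t 13.55 p [0.5789 0.3931 0.1646] jaw 0.3931 F [2.9 2.  4.9] w 0.211
```

{"fn": "drive_tool", "kwargs": {
  "angular": [
    [0.015,0,0],
    [0,0,0],
    [0,0,0],
    [0,0,0],
    [0,0,0]
  ],
  "slide": [
    [-4.23,-2.82,0],
    [-4.23,-2.82,0],
    [-4.23,-2.82,0],
    [-4.23,-2.82,0],
    [-4.23,-2.82,0]
  ],
  "claw": [255,255,255,255,255]
}}

```text
time_s: 14.05
tcp_pos: [0.5259, 0.1438, 0.1548]
ee_rot: [-1.74, -2.607, 0.018]
ft_force: [0.0, -0.5, 0.2]
width: 0.213
```

{"fn": "drive_tool", "kwargs": {
  "angular": [
    [0,0,0],
    [0,0,0],
    [0,0,0.1],
    [0,0,0.1],
    [0,0,0.1]
  ],
  "slide": [
    [-4.23,-2.82,0],
    [-4.23,-2.82,0],
    [0,0,0],
    [0,0,0],
    [0,0,0]
  ],
  "claw": [255,255,255,255,255]
}}

```text
time_s: 14.55
tcp_pos: [0.5071, 0.0465, 0.1556]
ee_rot: [-2.119, -2.312, 0.019]
ft_force: [-0.5, -0.1, 0.7]
width: 0.21
```

{"fn": "drive_tool", "kwargs": {
  "angular": [
    [0,0,0],
    [0,0,0],
    [0,0,0],
    [0,0,0],
    [0,0,0]
  ],
  "slide": [
    [0,0,0],
    [0,0,0],
    [0,0,0],
    [0,0,0],
    [0,0,0]
  ],
  "claw": [255,255,255,255,255]
}}

```text
time_s: 15.05
tcp_pos: [0.5072, 0.0476, 0.1553]
ee_rot: [-2.11, -2.318, 0.02]
ft_force: [0.5, -0.1, -0.3]
width: 0.213
```

Run:
```python
from h import *
state(); s=held("orange"); d=findrawer(s); print(d); t=tgt("clip2",d[0]); go(t[0],t[1],.07,YD); state()
```

```text
t 15.05 p [0.5072 0.0476 0.1553] jaw 0.094 F [ 0.5 -0.1 -0.3] w 0.213
held [np.float64(19.0), np.float64(70.9)] long-jaw-90 deg -0.21 tool x,y off mm 2.28 0.37
(np.float32(3.9006395), np.float32(0.04171467), np.float32(3.9176204))
GO tool cm [-0.38  0.35  8.52] = 2 x [-0.191  0.173  4.261] | turn 0.004 = 1 x 0.0042 level [-0.014  0.004] | now [0.5072 0.0475 0.1552] q6 -0.08 -> -0.0 t 15.1
t 15.1 p [0.5072 0.0475 0.1552] jaw 0.0937 F [ 0.4  0.6 -0.9] w 0.213
```

{"fn": "drive_tool", "kwargs": {
  "angular": [
    [-0.014,0.004,0.004],
    [0,0,0],
    [0,0,0],
    [0,0,0],
    [0,0,0]
  ],
  "slide": [
    [-0.36,0.35,0.5],
    [0,0,4],
    [0,0,4],
    [0,0,0],
    [0,0,0]
  ],
  "claw": [255,255,255,255,255]
}}

```text
time_s: 15.6
tcp_pos: [0.5105, 0.0439, 0.0698]
ee_rot: [-2.119, -2.317, 0.002]
ft_force: [0.6, 0.5, 0.4]
width: 0.216
```

Run:
```python
from h import *
t=tgt("clip2",4.0); go(t[0],t[1],.037,YD); state()
```

```text
GO tool cm [-0.03 -0.04  3.28] = 1 x [-0.025 -0.043  3.283] | turn -0.001 = 1 x -0.0006 level [-0.002 -0.   ] | now [0.5105 0.0439 0.0698] q6 -0.09 -> -0.0 t 15.6
t 15.6 p [0.5105 0.0439 0.0698] jaw 0.0889 F [0.6 0.5 0.4] w 0.216
```

{"fn": "drive_tool", "kwargs": {
  "angular": [
    [0,0,0],
    [0,0,0],
    [0,0,0],
    [0,0,0],
    [0,0,0]
  ],
  "slide": [
    [-0.02,-0.04,0.9],
    [0,0,0.9],
    [0,0,0.8],
    [0,0,0.6],
    [0,0,0]
  ],
  "claw": [255,255,255,255,255]
}}

```text
time_s: 16.1
tcp_pos: [0.5132, 0.0439, 0.0398]
ee_rot: [2.117, 2.315, 0.007]
ft_force: [2.6, -0.1, 0.9]
width: 0.212
```

{"fn": "drive_tool", "kwargs": {
  "angular": [
    [0,0,0],
    [0,0,0],
    [0,0,0],
    [0,0,0],
    [0,0,0]
  ],
  "slide": [
    [0,0,0],
    [0,0,0],
    [0,0,-3],
    [0,0,-5],
    [0,0,-4.5]
  ],
  "claw": [170,170,165,160,150]
}}

```text
time_s: 16.6
tcp_pos: [0.5093, 0.0438, 0.1638]
ee_rot: [-2.119, -2.316, 0.003]
ft_force: [1.3, -0.5, -0.1]
width: 0.41
```

{"fn": "drive_tool", "kwargs": {
  "angular": [
    [0,0,0],
    [0,0,0],
    [0,0,0],
    [0,0,0],
    [0,0,0]
  ],
  "slide": [
    [0,0,-2],
    [0,0,0],
    [0,0,0],
    [0,0,0],
    [0,0,0]
  ],
  "claw": [140,140,140,140,140]
}}

```text
time_s: 17.1
tcp_pos: [0.5092, 0.0438, 0.1814]
ee_rot: [-2.118, -2.316, 0.004]
ft_force: [0.1, 0.1, -0.5]
width: 0.451
```

Run:
```python
from h import *
state(); s=optics.snapshot("wrist"); d=findrawer(s); print(d)
r=clip(s,"orange",tgt("clip2",d[0]),.025); print(r[1],r[2]-YD-np.pi/2,loc(r[0])-PK["clip2"])
r=clip(s,"blue",tgt("clip3",d[0]),.025); print(r[1],r[2]-YD-np.pi/2,loc(r[0])-PK["clip3"])
go(.48,.42,.18,-.22)
```

```text
t 17.1 p [0.5092 0.0438 0.1814] jaw 0.0891 F [ 0.1  0.1 -0.5] w 0.451
(np.float32(9.0970125), np.float32(0.029316902), np.float32(4.561359))
[np.float64(19.4), np.float64(71.0)] -0.002712965 [ 8.51025415 -0.82512542]
[np.float64(20.6), np.float64(71.9)] -0.014293313 [ 8.02012731 -0.26214819]
GO tool cm [37.73  0.4   0.18] = 8 x [4.716 0.05  0.022] | turn 0.309 = 3 x 0.103 level [-0.003 -0.   ] | now [0.5095 0.0438 0.1816] q6 -0.09 -> 0.94 t 17.1
```

{"fn": "drive_tool", "kwargs": {
  "angular": [
    [0,0,0],
    [0,0,0],
    [0,0,0],
    [0,0,0],
    [0,0,0]
  ],
  "slide": [
    [4.72,0.05,0.02],
    [4.72,0.05,0.02],
    [4.72,0.05,0.02],
    [4.72,0.05,0.02],
    [4.72,0.05,0.02]
  ],
  "claw": [140,140,140,140,140]
}}

```text
time_s: 17.65
tcp_pos: [0.4913, 0.2807, 0.1811]
ee_rot: [-2.12, -2.317, 0.003]
ft_force: [0.4, 0.5, 0.4]
width: 0.451
```

{"fn": "drive_tool", "kwargs": {
  "angular": [
    [0,0,0],
    [0,0,0],
    [0,0,0],
    [0,0,0.103],
    [0,0,0.103]
  ],
  "slide": [
    [4.72,0.05,0.02],
    [4.72,0.05,0.02],
    [4.72,0.05,0.02],
    [0,0,0],
    [0,0,0]
  ],
  "claw": [140,140,140,140,140]
}}

```text
time_s: 18.15
tcp_pos: [0.48, 0.4221, 0.1798]
ee_rot: [-2.349, -2.086, 0.004]
ft_force: [-0.0, -1.3, 0.1]
width: 0.446
```

{"fn": "drive_tool", "kwargs": {
  "angular": [
    [0,0,0.103],
    [0,0,0],
    [0,0,0],
    [0,0,0],
    [0,0,0]
  ],
  "slide": [
    [0,0,0],
    [0,0,0],
    [0,0,0],
    [0,0,0],
    [0,0,0]
  ],
  "claw": [140,140,140,140,140]
}}

```text
time_s: 18.65
tcp_pos: [0.4811, 0.4201, 0.1815]
ee_rot: [-2.451, -1.965, 0.0]
ft_force: [-0.2, -1.3, -0.0]
width: 0.458
```

Run:
```python
from h import *
state(); s=optics.snapshot("wrist"); np.save("w8.npy",s,allow_pickle=True)
r=clip(s,"yellow",(.479,.42)); print(r)
c,_,a=r; go(c[0],c[1],.0235,a-np.pi/2)
```

```text
t 18.65 p [0.4811 0.4201 0.1815] jaw -0.2193 F [-0.2 -1.3 -0. ] w 0.458
(array([0.47806997, 0.42233672]), [np.float64(19.1), np.float64(71.3)], np.float32(1.3509467))
GO tool cm [ 0.15 -0.35 15.81] = 4 x [ 0.037 -0.087  3.954] | turn 0.0 = 1 x 0.0004 level [ 0. -0.] | now [0.4811 0.4201 0.1816] q6 0.87 -> 0.94 t 18.7
```

{"fn": "drive_tool", "kwargs": {
  "angular": [
    [0,0,0],
    [0,0,0],
    [0,0,0],
    [0,0,0],
    [0,0,0]
  ],
  "slide": [
    [0.15,-0.35,4],
    [0,0,4],
    [0,0,4],
    [0,0,2],
    [0,0,1.2]
  ],
  "claw": [140,140,140,140,140]
}}

```text
time_s: 19.2
tcp_pos: [0.4769, 0.4216, 0.0274]
ee_rot: [-2.452, -1.964, 0.005]
ft_force: [-0.7, 0.4, -0.5]
width: 0.453
```

{"fn": "drive_tool", "kwargs": {
  "angular": [
    [0,0,0],
    [0,0,0],
    [0,0,0],
    [0,0,0],
    [0,0,0]
  ],
  "slide": [
    [0,0,0.6],
    [0,0,0],
    [0,0,0],
    [0,0,0],
    [0,0,0]
  ],
  "claw": [140,140,140,140,255],
  "newtons": 40
}}

```text
time_s: 19.7
tcp_pos: [0.4787, 0.4231, 0.025]
ee_rot: [2.452, 1.964, 0.004]
ft_force: [0.1, 0.2, -0.1]
width: 0.3
```

{"fn": "drive_tool", "kwargs": {
  "angular": [
    [0,0,0],
    [0,0,0],
    [0,0,0],
    [0,0,0],
    [0,0,0]
  ],
  "slide": [
    [0,0,0],
    [0,0,0],
    [0,0,0],
    [0,0,0],
    [0,0,-3]
  ],
  "claw": [255,255,255,255,255]
}}

```text
time_s: 20.2
tcp_pos: [0.4755, 0.4206, 0.0508]
ee_rot: [-2.452, -1.964, 0.012]
ft_force: [-0.0, -0.3, 0.4]
width: 0.212
```

{"fn": "drive_tool", "kwargs": {
  "angular": [
    [0,0,0],
    [0,0,0],
    [0,0,0],
    [0,0,0],
    [0,0,0]
  ],
  "slide": [
    [0,0,-5],
    [0,0,-5],
    [0,0,0],
    [0,0,0],
    [0,0,0]
  ],
  "claw": [255,255,255,255,255]
}}

```text
time_s: 20.7
tcp_pos: [0.477, 0.4218, 0.1526]
ee_rot: [-2.452, -1.964, 0.003]
ft_force: [-1.4, -0.4, -0.4]
width: 0.216
```

Run:
```python
from h import *
state(); held("yellow",-.012); t=tgt("clip1",9.1); go(t[0],t[1],.16,YD)
```

```text
t 20.7 p [0.477  0.4218 0.1526] jaw -0.22 F [-1.4 -0.4 -0.4] w 0.216
held [np.float64(19.5), np.float64(73.0)] long-jaw-90 deg -0.1 tool x,y off mm 0.75 0.63
GO tool cm [-43.63  14.41  -0.72] = 9 x [-4.847  1.602 -0.08 ] | turn -0.31 = 3 x -0.1032 level [-0.002  0.003] | now [0.4768 0.4216 0.152 ] q6 0.88 -> -0.16 t 20.8
```

{"fn": "drive_tool", "kwargs": {
  "angular": [
    [0,0,0],
    [0,0,0],
    [0,0,0],
    [0,0,0],
    [0,0,0]
  ],
  "slide": [
    [-4.36,1.44,-0.07],
    [-4.36,1.44,-0.07],
    [-4.36,1.44,-0.07],
    [-4.36,1.44,-0.07],
    [-4.36,1.44,-0.07]
  ],
  "claw": [255,255,255,255,255]
}}

```text
time_s: 21.25
tcp_pos: [0.4993, 0.1921, 0.1552]
ee_rot: [-2.45, -1.964, 0.006]
ft_force: [-0.1, 0.2, 0.0]
width: 0.209
```

{"fn": "drive_tool", "kwargs": {
  "angular": [
    [0,0,0],
    [0,0,0],
    [0,0,0],
    [0,0,0],
    [0,0,0]
  ],
  "slide": [
    [-4.36,1.44,-0.07],
    [-4.36,1.44,-0.07],
    [-4.36,1.44,-0.07],
    [-4.36,1.44,-0.07],
    [-4.36,1.44,-0.07]
  ],
  "claw": [255,255,255,255,255]
}}

```text
time_s: 21.75
tcp_pos: [0.5219, -0.036, 0.1588]
ee_rot: [-2.45, -1.962, 0.004]
ft_force: [0.6, 0.6, -0.5]
width: 0.216
```

{"fn": "drive_tool", "kwargs": {
  "angular": [
    [0,0,-0.103],
    [0,0,-0.103],
    [0,0,-0.103],
    [0,0,0],
    [0,0,0]
  ],
  "slide": [
    [0,0,0],
    [0,0,0],
    [0,0,0],
    [0,0,0],
    [0,0,0]
  ],
  "claw": [255,255,255,255,255]
}}

```text
time_s: 22.25
tcp_pos: [0.5225, -0.0343, 0.1593]
ee_rot: [-2.122, -2.314, 0.002]
ft_force: [0.1, 0.0, -0.9]
width: 0.212
```

Run:
```python
from h import *
state(); s=held("yellow",-.012); d=findrawer(s); print(d); t=tgt("clip1",d[0]); go(t[0],t[1],.07,YD); state()
```

```text
t 22.25 p [ 0.5225 -0.0343  0.1593] jaw 0.0866 F [ 0.1  0.  -0.9] w 0.212
held [np.float64(19.5), np.float64(72.3)] long-jaw-90 deg -0.21 tool x,y off mm 0.96 0.47
(np.float32(9.168519), np.float32(-0.054286003), np.float32(4.765186))
GO tool cm [-0.14 -0.04  8.96] = 2 x [-0.071 -0.019  4.482] | turn -0.002 = 1 x -0.0024 level [-0.002 -0.001] | now [ 0.5227 -0.0342  0.1596] q6 -0.23 -> -0.16 t 22.3
t 22.3 p [ 0.5227 -0.0342  0.1596] jaw 0.0871 F [ 0.9 -0.2 -0.3] w 0.216
```

{"fn": "drive_tool", "kwargs": {
  "angular": [
    [0,0,-0.002],
    [0,0,0],
    [0,0,0],
    [0,0,0],
    [0,0,0]
  ],
  "slide": [
    [-0.19,-0.04,1],
    [0,0,4],
    [0,0,3.8],
    [0,0,0.5],
    [0,0,0]
  ],
  "claw": [255,255,255,255,255]
}}

```text
time_s: 22.8
tcp_pos: [0.5219, -0.036, 0.0664]
ee_rot: [-2.116, -2.318, 0.003]
ft_force: [0.9, -1.1, -0.3]
width: 0.213
```

{"fn": "drive_tool", "kwargs": {
  "angular": [
    [0,0,0],
    [0,0,0],
    [0,0,0],
    [0,0,0],
    [0,0,0]
  ],
  "slide": [
    [0,0,0],
    [0,0,0.5],
    [0,0,0.5],
    [0,0,0.5],
    [0,0,0.4]
  ],
  "claw": [255,255,255,255,255]
}}

```text
time_s: 23.3
tcp_pos: [0.5232, -0.0362, 0.0487]
ee_rot: [2.118, 2.32, 0.001]
ft_force: [0.6, 0.2, -0.0]
width: 0.215
```

{"fn": "drive_tool", "kwargs": {
  "angular": [
    [0,0,0],
    [0,0,0],
    [0,0,0],
    [0,0,0],
    [0,0,0]
  ],
  "slide": [
    [0,0,0.3],
    [0,0,0.3],
    [0,0,0.3],
    [0,0,0],
    [0,0,0]
  ],
  "claw": [255,255,255,255,255]
}}

```text
time_s: 23.8
tcp_pos: [0.523, -0.0363, 0.0395]
ee_rot: [-2.118, -2.32, 0.0]
ft_force: [-0.7, -0.1, -0.1]
width: 0.214
```

Run:
```python
from h import *
t=tgt("clip1",9.15); go(t[0],t[1],.037,YD); state()
```

```text
GO tool cm [ 0.08 -0.07  0.25] = 1 x [ 0.075 -0.071  0.25 ] | turn 0.001 = 1 x 0.0015 level [-0. -0.] | now [ 0.523  -0.0363  0.0395] q6 -0.24 -> -0.16 t 23.8
t 23.8 p [ 0.523  -0.0363  0.0395] jaw 0.091 F [-0.7 -0.1 -0.1] w 0.214
```

{"fn": "drive_tool", "kwargs": {
  "angular": [
    [0,0,0],
    [0,0,0],
    [0,0,0],
    [0,0,0],
    [0,0,0]
  ],
  "slide": [
    [0,-0.04,0.22],
    [0,0,0],
    [0,0,0],
    [0,0,0],
    [0,0,-1]
  ],
  "claw": [255,255,170,170,165]
}}

```text
time_s: 24.3
tcp_pos: [0.5216, -0.0362, 0.0467]
ee_rot: [-2.117, -2.318, 0.002]
ft_force: [0.5, 0.5, -0.4]
width: 0.347
```

{"fn": "drive_tool", "kwargs": {
  "angular": [
    [0,0,0],
    [0,0,0],
    [0,0,0],
    [0,0,0],
    [0,0,0]
  ],
  "slide": [
    [0,0,-3.5],
    [0,0,-5],
    [0,0,-5],
    [0,0,0],
    [0,0,0]
  ],
  "claw": [160,150,140,140,140]
}}

```text
time_s: 24.8
tcp_pos: [0.5237, -0.0365, 0.1846]
ee_rot: [2.115, 2.317, 0.004]
ft_force: [-0.3, 0.2, -0.2]
width: 0.45
```

Run:
```python
from h import *
state(); s=optics.snapshot("wrist"); d=findrawer(s); print(d)
r=clip(s,"yellow",tgt("clip1",d[0]),.025); print(r[1],r[2]-YD-np.pi/2,loc(r[0])-PK["clip1"])
go(.482,-.403,.18,.34)
```

```text
t 24.8 p [ 0.5237 -0.0365  0.1846] jaw 0.0911 F [-0.3  0.2 -0.2] w 0.45
(np.float32(9.330184), np.float32(-0.01772213), np.float32(5.6491013))
[np.float64(19.6), np.float64(72.6)] 0.0004645586 [10.46664022 -1.54046957]
GO tool cm [-36.15  -7.34   0.28] = 8 x [-4.519 -0.918  0.036] | turn -0.249 = 2 x -0.1245 level [0.001 0.   ] | now [ 0.5223 -0.0363  0.1829] q6 -0.24 -> -1.04 t 24.9
```

Slow descent kept the drawer still (9.3). Now purple.

{"fn": "drive_tool", "kwargs": {
  "angular": [
    [0,0,0],
    [0,0,0],
    [0,0,0],
    [0,0,0],
    [0,0,0]
  ],
  "slide": [
    [-4.52,-0.92,0],
    [-4.52,-0.92,0],
    [-4.52,-0.92,0],
    [-4.52,-0.92,0],
    [-4.52,-0.92,0]
  ],
  "claw": [140,140,140,140,140]
}}

```text
time_s: 25.35
tcp_pos: [0.4955, -0.2664, 0.18]
ee_rot: [-2.115, -2.317, 0.001]
ft_force: [0.8, -0.8, 0.4]
width: 0.452
```

{"fn": "drive_tool", "kwargs": {
  "angular": [
    [0,0,0],
    [0,0,0],
    [0,0,0],
    [0,0,-0.125],
    [0,0,-0.125]
  ],
  "slide": [
    [-4.52,-0.92,0],
    [-4.52,-0.92,0],
    [-4.52,-0.92,0],
    [0,0,0],
    [0,0,0]
  ],
  "claw": [140,140,140,140,140]
}}

```text
time_s: 25.85
tcp_pos: [0.4804, -0.4041, 0.1792]
ee_rot: [-1.807, -2.564, -0.002]
ft_force: [-0.7, 0.1, -0.2]
width: 0.454
```

{"fn": "drive_tool", "kwargs": {
  "angular": [
    [0,0,0],
    [0,0,0],
    [0,0,0],
    [0,0,0],
    [0,0,0]
  ],
  "slide": [
    [0,0,0],
    [0,0,0],
    [0,0,0],
    [0,0,0],
    [0,0,0]
  ],
  "claw": [140,140,140,140,140]
}}

```text
time_s: 26.35
tcp_pos: [0.4824, -0.4027, 0.1824]
ee_rot: [1.812, 2.566, 0.0]
ft_force: [-0.7, -0.4, -0.7]
width: 0.454
```

Run:
```python
from h import *
state(); s=optics.snapshot("wrist"); np.save("w9.npy",s,allow_pickle=True)
r=clip(s,"purple",(.482,-.403)); print(r)
c,_,a=r; go(c[0],c[1],.0235,a-np.pi/2)
```

```text
t 26.35 p [ 0.4824 -0.4027  0.1824] jaw 0.341 F [-0.7 -0.4 -0.7] w 0.454
(array([ 0.48205891, -0.41457506]), [np.float64(19.7), np.float64(72.0)], np.float32(1.9315248))
GO tool cm [-1.09 -0.43 15.9 ] = 4 x [-0.272 -0.109  3.976] | turn -0.02 = 1 x -0.0198 level [0. 0.] | now [ 0.4825 -0.4029  0.1825] q6 -1.1 -> -1.07 t 26.4
```

{"fn": "drive_tool", "kwargs": {
  "angular": [
    [0,0,-0.02],
    [0,0,0],
    [0,0,0],
    [0,0,0],
    [0,0,0]
  ],
  "slide": [
    [-1.09,-0.43,4],
    [0,0,4],
    [0,0,4],
    [0,0,2],
    [0,0,1.2]
  ],
  "claw": [140,140,140,140,140]
}}

```text
time_s: 26.9
tcp_pos: [0.481, -0.4138, 0.0282]
ee_rot: [-1.785, -2.581, -0.001]
ft_force: [-0.5, 0.1, 0.6]
width: 0.452
```

{"fn": "drive_tool", "kwargs": {
  "angular": [
    [0,0,0],
    [0,0,0],
    [0,0,0],
    [0,0,0],
    [0,0,0]
  ],
  "slide": [
    [0,0,0.7],
    [0,0,0],
    [0,0,0],
    [0,0,0],
    [0,0,0]
  ],
  "claw": [140,140,140,140,255],
  "newtons": 40
}}

```text
time_s: 27.4
tcp_pos: [0.4825, -0.4154, 0.0247]
ee_rot: [1.785, 2.582, -0.0]
ft_force: [-0.2, 0.4, -0.1]
width: 0.29
```

{"fn": "drive_tool", "kwargs": {
  "angular": [
    [0,0,0],
    [0,0,0],
    [0,0,0],
    [0,0,0],
    [0,0,0]
  ],
  "slide": [
    [0,0,0],
    [0,0,0],
    [0,0,0],
    [0,0,0],
    [0,0,-3]
  ],
  "claw": [255,255,255,255,255]
}}

```text
time_s: 27.9
tcp_pos: [0.4797, -0.4127, 0.0505]
ee_rot: [-1.782, -2.578, -0.002]
ft_force: [0.2, 1.2, 0.0]
width: 0.214
```

{"fn": "drive_tool", "kwargs": {
  "angular": [
    [0,0,0],
    [0,0,0],
    [0,0,0],
    [0,0,0],
    [0,0,0]
  ],
  "slide": [
    [0,0,-5],
    [0,0,-5],
    [0,0,0],
    [0,0,0],
    [0,0,0]
  ],
  "claw": [255,255,255,255,255]
}}

```text
time_s: 28.4
tcp_pos: [0.481, -0.414, 0.1524]
ee_rot: [-1.785, -2.582, -0.001]
ft_force: [-1.2, -0.7, -0.7]
width: 0.215
```

Run:
```python
from h import *
state(); held("purple",-.012); t=tgt("clip0",9.3); go(t[0],t[1],.16,YD)
```

```text
t 28.4 p [ 0.481  -0.414   0.1524] jaw 0.361 F [-1.2 -0.7 -0.7] w 0.215
held [np.float64(19.4), np.float64(72.6)] long-jaw-90 deg -0.4 tool x,y off mm 1.68 0.2
GO tool cm [26.19 15.1  -0.77] = 6 x [ 4.365  2.517 -0.128] | turn 0.271 = 2 x 0.1357 level [-0.001 -0.003] | now [ 0.4808 -0.4138  0.1517] q6 -1.14 -> -0.3 t 28.4
```

{"fn": "drive_tool", "kwargs": {
  "angular": [
    [0,0,0],
    [0,0,0],
    [0,0,0],
    [0,0,0],
    [0,0,0]
  ],
  "slide": [
    [3.74,2.16,-0.11],
    [3.74,2.16,-0.11],
    [3.74,2.16,-0.11],
    [3.74,2.16,-0.11],
    [3.74,2.16,-0.11]
  ],
  "claw": [255,255,255,255,255]
}}

```text
time_s: 28.95
tcp_pos: [0.5157, -0.1996, 0.1569]
ee_rot: [-1.785, -2.58, 0.001]
ft_force: [0.9, -0.3, -0.5]
width: 0.213
```

{"fn": "drive_tool", "kwargs": {
  "angular": [
    [0,0,0],
    [0,0,0],
    [0,0,0.135],
    [0,0,0.136],
    [0,0,0]
  ],
  "slide": [
    [3.74,2.16,-0.11],
    [3.74,2.16,-0.11],
    [0,0,0],
    [0,0,0],
    [0,0,0]
  ],
  "claw": [255,255,255,255,255]
}}

```text
time_s: 29.45
tcp_pos: [0.5298, -0.1155, 0.1593]
ee_rot: [-2.116, -2.318, 0.002]
ft_force: [0.7, -0.4, -0.6]
width: 0.217
```

{"fn": "drive_tool", "kwargs": {
  "angular": [
    [0,0,0],
    [0,0,0],
    [0,0,0],
    [0,0,0],
    [0,0,0]
  ],
  "slide": [
    [0,0,0],
    [0,0,0],
    [0,0,0],
    [0,0,0],
    [0,0,0]
  ],
  "claw": [255,255,255,255,255]
}}

```text
time_s: 29.95
tcp_pos: [0.5308, -0.1168, 0.1612]
ee_rot: [2.119, 2.319, 0.0]
ft_force: [-0.2, 0.3, 0.6]
width: 0.218
```

Run:
```python
from h import *
state(); s=held("purple",-.012); d=findrawer(s); print(d); t=tgt("clip0",d[0]); go(t[0],t[1],.07,YD); state()
```

```text
t 29.95 p [ 0.5308 -0.1168  0.1612] jaw 0.09 F [-0.2  0.3  0.6] w 0.218
held [np.float64(19.4), np.float64(72.6)] long-jaw-90 deg -0.27 tool x,y off mm 1.77 0.48
(np.float32(9.299785), np.float32(-0.13350773), np.float32(5.3594847))
GO tool cm [ 0.14 -0.12  9.12] = 2 x [ 0.068 -0.06   4.56 ] | turn 0.0 = 1 x 0.0004 level [ 0. -0.] | now [ 0.5309 -0.1167  0.1612] q6 -0.38 -> -0.3 t 30.0
t 30.0 p [ 0.5309 -0.1167  0.1612] jaw 0.0899 F [ 0.7 -0.3 -0.5] w 0.211
```

{"fn": "drive_tool", "kwargs": {
  "angular": [
    [0,0,0],
    [0,0,0],
    [0,0,0],
    [0,0,0],
    [0,0,0]
  ],
  "slide": [
    [0.12,-0.12,1.2],
    [0,0,4],
    [0,0,3.8],
    [0,0,0.5],
    [0,0,0]
  ],
  "claw": [255,255,255,255,255]
}}

```text
time_s: 30.5
tcp_pos: [0.5283, -0.115, 0.0648]
ee_rot: [-2.117, -2.317, 0.002]
ft_force: [-0.0, -0.0, 0.5]
width: 0.216
```

{"fn": "drive_tool", "kwargs": {
  "angular": [
    [0,0,0],
    [0,0,0],
    [0,0,0],
    [0,0,0],
    [0,0,0]
  ],
  "slide": [
    [0,0,0],
    [0,0,0.5],
    [0,0,0.5],
    [0,0,0.5],
    [0,0,0.4]
  ],
  "claw": [255,255,255,255,255]
}}

```text
time_s: 31.0
tcp_pos: [0.5296, -0.1154, 0.0471]
ee_rot: [2.119, 2.319, 0.001]
ft_force: [-0.9, -0.3, -0.5]
width: 0.213
```

{"fn": "drive_tool", "kwargs": {
  "angular": [
    [0,0,0],
    [0,0,0],
    [0,0,0],
    [0,0,0],
    [0,0,0]
  ],
  "slide": [
    [0,0,0.3],
    [0,0,0.3],
    [0,0,0.3],
    [0,0,0],
    [0,0,0]
  ],
  "claw": [255,255,255,255,255]
}}

```text
time_s: 31.5
tcp_pos: [0.5296, -0.1154, 0.0381]
ee_rot: [-2.119, -2.319, -0.0]
ft_force: [-0.2, -0.4, -0.9]
width: 0.215
```

Run:
```python
from h import *
t=tgt("clip0",9.3); go(t[0],t[1],.037,YD); state()
```

```text
GO tool cm [-0.01 -0.    0.11] = 1 x [-0.006 -0.001  0.107] | turn 0.0 = 1 x 0.0005 level [ 0. -0.] | now [ 0.5296 -0.1154  0.0381] q6 -0.38 -> -0.3 t 31.5
t 31.5 p [ 0.5296 -0.1154  0.0381] jaw 0.09 F [-0.2 -0.4 -0.9] w 0.215
```

{"fn": "drive_tool", "kwargs": {
  "angular": [
    [0,0,0],
    [0,0,0],
    [0,0,0],
    [0,0,0],
    [0,0,0]
  ],
  "slide": [
    [0,0,0.11],
    [0,0,0],
    [0,0,0],
    [0,0,0],
    [0,0,-1]
  ],
  "claw": [255,255,170,170,165]
}}

```text
time_s: 32.0
tcp_pos: [0.5285, -0.1151, 0.0462]
ee_rot: [-2.117, -2.317, 0.002]
ft_force: [-0.7, -0.0, -0.5]
width: 0.354
```

{"fn": "drive_tool", "kwargs": {
  "angular": [
    [0,0,0],
    [0,0,0],
    [0,0,0],
    [0,0,0],
    [0,0,0]
  ],
  "slide": [
    [0,0,-3.5],
    [0,0,-5],
    [0,0,-5],
    [0,0,0],
    [0,0,0]
  ],
  "claw": [160,150,140,140,140]
}}

```text
time_s: 32.5
tcp_pos: [0.5305, -0.1157, 0.1842]
ee_rot: [2.116, 2.316, 0.003]
ft_force: [-0.2, 0.1, -1.0]
width: 0.449
```

Run:
```python
from h import *
state(); s=optics.snapshot("wrist"); d=findrawer(s); print(d)
r=clip(s,"purple",tgt("clip0",d[0]),.025); print(r[1],r[2]-YD-np.pi/2,loc(r[0])-PK["clip0"])
go(.41,-.275,.2,-1.19,.6)
```

```text
t 32.5 p [ 0.5305 -0.1157  0.1842] jaw 0.09 F [-0.2  0.1 -1. ] w 0.449
(np.float32(9.354106), np.float32(-0.1292057), np.float32(5.508844))
[np.float64(19.6), np.float64(71.4)] -0.0019209385 [10.21725895 -0.24367473]
GO tool cm [-14.83 -13.3   -1.76] = 4 x [-3.708 -3.326 -0.44 ] | turn 1.28 = 9 x 0.1422 level [0.001 0.   ] | now [ 0.5292 -0.1153  0.1825] q6 -0.38 -> 0.6 t 32.5
```

All four clips are down in their slots. Now the spatula.

{"fn": "drive_tool", "kwargs": {
  "angular": [
    [0,0,0],
    [0,0,0],
    [0,0,0],
    [0,0,0],
    [0,0,0.142]
  ],
  "slide": [
    [-3.71,-3.33,-0.44],
    [-3.71,-3.33,-0.44],
    [-3.71,-3.33,-0.44],
    [-3.71,-3.33,-0.44],
    [0,0,0]
  ],
  "claw": [120,120,120,120,120]
}}

```text
time_s: 33.05
tcp_pos: [0.406, -0.2788, 0.198]
ee_rot: [-2.284, -2.153, 0.005]
ft_force: [0.9, 0.7, 0.3]
width: 0.531
```

{"fn": "drive_tool", "kwargs": {
  "angular": [
    [0,0,0.142],
    [0,0,0.142],
    [0,0,0.142],
    [0,0,0.142],
    [0,0,0.142]
  ],
  "slide": [
    [0,0,0],
    [0,0,0],
    [0,0,0],
    [0,0,0],
    [0,0,0]
  ],
  "claw": [120,120,120,120,120]
}}

```text
time_s: 33.55
tcp_pos: [0.4089, -0.274, 0.1973]
ee_rot: [-2.888, -1.226, 0.004]
ft_force: [0.2, -0.6, -0.3]
width: 0.531
```

{"fn": "drive_tool", "kwargs": {
  "angular": [
    [0,0,0.142],
    [0,0,0.142],
    [0,0,0.142],
    [0,0,0],
    [0,0,0]
  ],
  "slide": [
    [0,0,0],
    [0,0,0],
    [0,0,0],
    [0,0,0],
    [0,0,0]
  ],
  "claw": [120,120,120,120,120]
}}

```text
time_s: 34.05
tcp_pos: [0.4095, -0.2744, 0.1981]
ee_rot: [-3.081, -0.602, 0.003]
ft_force: [0.8, 0.2, 0.8]
width: 0.533
```

Run:
```python
from h import *
state(); s=optics.snapshot("wrist"); np.save("w10.npy",s,allow_pickle=True)
print(blob(s,["green"],.008,(.457,-.259)))
hsv=cv2.cvtColor(s["image"],cv2.COLOR_BGR2HSV)
for X in ((.40,-.28,.015),(.38,-.29,.015),(.36,-.295,.015),(.60,-.32,.026)): u=pix(s,X)[0].astype(int); print(u,hsv[u[1],u[0]] if 0<=u[1]<384 and 0<=u[0]<512 else None)
cv2.imwrite("pics/sp.png",cv2.resize(s["image"],(640,480)))
```

```text
t 34.05 p [ 0.4095 -0.2744  0.1981] jaw -1.1847 F [0.8 0.2 0.8] w 0.533
(array([ 0.45840728, -0.26418053]), [np.float64(45.1), np.float64(59.1)], np.float32(0.3738351))
[258 187] [ 17 139 195]
[260 205] [ 18 138 186]
[257 222] [ 18 140 197]
[377  16] [ 90  42 183]
```

View pics/sp.png

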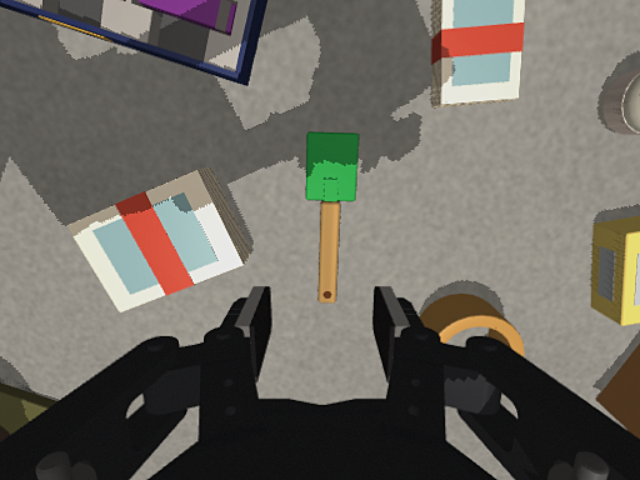

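```bash
cat >> h.py <<'E'
HSV["wood"]=((13,90,110),(22,175,255))
def utensil(s,head,near,zh,zw=.015,hc=50.,wc=-30.):
    "centre and axis (handle->head); head rect and handle rect"
    h=blob(s,head,zh,near); 
    w=blob(s,["wood"],zw,near)
    d=h[0]-w[0]; a=np.arctan2(d[1],d[0]); aw=w[2]+np.pi*round((a-w[2])/np.pi)
    u=np.array([np.cos(aw),np.sin(aw)])
    print("head",h[0].round(4),h[1],"wood",w[0].round(4),w[1],"dist",np.hypot(*d).round(4),"ax centres",round(a,4),"wood",round(float(aw),4))
    n=np.array([-u[1],u[0]])
    return h,w,a,aw,u
E
python3 - <<'E'
from h import *
s=np.load("w10.npy",allow_pickle=True).item()
h,w,a,aw,u=utensil(s,["green"],np.array([.43,-.27]),.008)
c1=h[0]-.05*u; c2=w[0]+.03*u; print(c1,c2); c=(c1+c2)/2; print(c); go(c[0],c[1],.0235,aw-np.pi/2)
E
```

```text
head [ 0.4584 -0.2642] [np.float64(45.1), np.float64(59.1)] wood [ 0.3843 -0.2915] [np.float64(17.2), np.float64(97.0)] dist 0.079 ax centres 0.3527 wood 0.3559
[ 0.41154012 -0.28160088] [ 0.41241371 -0.28100814]
[ 0.41197692 -0.28130451]
GO tool cm [-0.02  0.75 17.49] = 4 x [-0.006  0.188  4.373] | turn 0.03 = 1 x 0.0298 level [-0.002  0.001] | now [ 0.4097 -0.2745  0.1984] q6 0.51 -> 0.62 t 34.1
```

{"fn": "drive_tool", "kwargs": {
  "angular": [
    [0,0,0.03],
    [0,0,0],
    [0,0,0],
    [0,0,0],
    [0,0,0]
  ],
  "slide": [
    [-0.02,0.75,4],
    [0,0,4],
    [0,0,4],
    [0,0,3],
    [0,0,1.5]
  ],
  "claw": [130,130,130,130,130]
}}

```text
time_s: 34.6
tcp_pos: [0.4113, -0.2807, 0.0317]
ee_rot: [-3.088, -0.554, 0.005]
ft_force: [-0.8, -0.3, -0.0]
width: 0.488
```

{"fn": "drive_tool", "kwargs": {
  "angular": [
    [0,0,0],
    [0,0,0],
    [0,0,0],
    [0,0,0],
    [0,0,0]
  ],
  "slide": [
    [0,0,1],
    [0,0,0],
    [0,0,0],
    [0,0,0],
    [0,0,0]
  ],
  "claw": [130,130,130,130,255],
  "newtons": 60
}}

```text
time_s: 35.1
tcp_pos: [0.4137, -0.2826, 0.0256]
ee_rot: [3.091, 0.551, 0.003]
ft_force: [0.2, 0.5, 0.9]
width: 0.33
```

{"fn": "drive_tool", "kwargs": {
  "angular": [
    [0,0,0],
    [0,0,0],
    [0,0,0],
    [0,0,0],
    [0,0,0]
  ],
  "slide": [
    [0,0,0],
    [0,0,0],
    [0,0,0],
    [0,0,0],
    [0,0,-2]
  ],
  "claw": [255,255,255,255,255]
}}

```text
time_s: 35.6
tcp_pos: [0.4118, -0.2811, 0.0438]
ee_rot: [-3.09, -0.551, 0.003]
ft_force: [-0.5, -0.4, -0.6]
width: 0.186
```

{"fn": "drive_tool", "kwargs": {
  "angular": [
    [0,0,0],
    [0,0,0],
    [0,0,0],
    [0,0,0],
    [0,0,0]
  ],
  "slide": [
    [0,0,-5],
    [0,0,-5],
    [0,0,0],
    [0,0,0],
    [0,0,0]
  ],
  "claw": [255,255,255,255,255]
}}

```text
time_s: 36.1
tcp_pos: [0.412, -0.2813, 0.1439]
ee_rot: [-3.091, -0.551, 0.002]
ft_force: [-0.8, 0.8, -1.0]
width: 0.186
```

```bash
cat >> h.py <<'E'
def heldu(head,zh,zw):
    o=env.observe(); s=optics.snapshot("wrist"); p=o["tcp_pos"]; j=yaw_now(o)
    h,w,a,aw,u=utensil(s,head,p[:2],p[2]+zh,p[2]+zw); yv=np.array([np.cos(j),np.sin(j)]);xv=np.array([-yv[1],yv[0]])
    for c in (h[0]-.05*u,w[0]+.03*u): print("tool x,y off mm",((c-p[:2])@xv*1000).round(2),((c-p[:2])@yv*1000).round(2))
    print("axis - tool x deg",np.degrees((aw-j-np.pi/2+np.pi)%(2*np.pi)-np.pi).round(2)); return s
E
python3 - <<'E'
from h import *
state(); heldu(["green"],-.015,-.008); t=tgt("spat",9.35); go(t[0],t[1],.16,YD-np.pi/2,1.38)
E
```

```text
t 36.1 p [ 0.412  -0.2813  0.1439] jaw -1.218 F [-0.8  0.8 -1. ] w 0.186
head [ 0.4574 -0.2652] [np.float64(44.2), np.float64(58.9)] wood [ 0.3999 -0.2867] [np.float64(17.0), np.float64(65.6)] dist 0.0614 ax centres 0.3585 wood 0.3596
tool x,y off mm -1.84 0.85
tool x,y off mm 16.79 0.65
axis - tool x deg 0.39
GO tool cm [ 29.69 -12.48  -1.67] = 7 x [ 4.241 -1.783 -0.239] | turn 0.263 = 2 x 0.1317 level [-0.003  0.001] | now [ 0.4118 -0.2811  0.1433] q6 0.53 -> 1.39 t 36.1
```

{"fn": "drive_tool", "kwargs": {
  "angular": [
    [0,0,0],
    [0,0,0],
    [0,0,0],
    [0,0,0],
    [0,0,0]
  ],
  "slide": [
    [4.24,-1.78,-0.24],
    [4.24,-1.78,-0.24],
    [4.24,-1.78,-0.24],
    [4.24,-1.78,-0.24],
    [4.24,-1.78,-0.24]
  ],
  "claw": [255,255,255,255,255]
}}

```text
time_s: 36.65
tcp_pos: [0.581, -0.1236, 0.1544]
ee_rot: [-3.091, -0.551, 0.006]
ft_force: [0.4, -1.9, -1.0]
width: 0.187
```

{"fn": "drive_tool", "kwargs": {
  "angular": [
    [0,0,0],
    [0,0,0],
    [0,0,0.132],
    [0,0,0.131],
    [0,0,0]
  ],
  "slide": [
    [4.24,-1.78,-0.24],
    [4.24,-1.78,-0.24],
    [0,0,0],
    [0,0,0],
    [0,0,0]
  ],
  "claw": [255,255,255,255,255]
}}

```text
time_s: 37.15
tcp_pos: [0.6474, -0.0618, 0.1586]
ee_rot: [-3.137, -0.142, 0.007]
ft_force: [1.5, -0.2, -1.9]
width: 0.186
```

{"fn": "drive_tool", "kwargs": {
  "angular": [
    [0,0,0],
    [0,0,0],
    [0,0,0],
    [0,0,0],
    [0,0,0]
  ],
  "slide": [
    [0,0,0],
    [0,0,0],
    [0,0,0],
    [0,0,0],
    [0,0,0]
  ],
  "claw": [255,255,255,255,255]
}}

```text
time_s: 37.65
tcp_pos: [0.6484, -0.0629, 0.1616]
ee_rot: [-3.138, -0.141, -0.001]
ft_force: [-0.6, -0.1, -1.1]
width: 0.181
```

Run:
```python
from h import *
state(); s=heldu(["green"],-.0165,-.009); d=findrawer(s); print(d); t=tgt("spat",d[0],(.8,0)); go(t[0],t[1],.07,YD-np.pi/2,1.38); state()
```

```text
t 37.65 p [ 0.6484 -0.0629  0.1616] jaw -1.481 F [-0.6 -0.1 -1.1] w 0.181
head [ 0.6963 -0.0589] [np.float64(44.7), np.float64(59.5)] wood [ 0.6349 -0.0646] [np.float64(16.9), np.float64(66.0)] dist 0.0617 ax centres 0.0923 wood 0.0949
tool x,y off mm -1.87 0.63
tool x,y off mm 16.39 0.38
axis - tool x deg 0.29
(np.float32(9.451219), np.float32(0.102745056), np.float32(4.206552))
GO tool cm [-0.01 -0.15  9.17] = 2 x [-0.007 -0.074  4.583] | turn 0.0 = 1 x 0.0003 level [-0.    -0.001] | now [ 0.6484 -0.0628  0.1617] q6 1.32 -> 1.39 t 37.7
t 37.7 p [ 0.6484 -0.0628  0.1617] jaw -1.481 F [ 0.3 -0.7 -0.6] w 0.186
```

{"fn": "drive_tool", "kwargs": {
  "angular": [
    [0,0,0],
    [0,0,0],
    [0,0,0],
    [0,0,0],
    [0,0,0]
  ],
  "slide": [
    [0.04,-0.15,1.2],
    [0,0,4],
    [0,0,3.8],
    [0,0,0.2],
    [0,0,0]
  ],
  "claw": [255,255,255,255,255]
}}

```text
time_s: 38.2
tcp_pos: [0.6477, -0.0608, 0.0682]
ee_rot: [-3.138, -0.141, 0.005]
ft_force: [0.1, -0.8, -0.6]
width: 0.187
```

{"fn": "drive_tool", "kwargs": {
  "angular": [
    [0,0,0],
    [0,0,0],
    [0,0,0],
    [0,0,0],
    [0,0,0]
  ],
  "slide": [
    [0,0,0],
    [0,0,0.5],
    [0,0,0.5],
    [0,0,0.5],
    [0,0,0.4]
  ],
  "claw": [255,255,255,255,255]
}}

```text
time_s: 38.7
tcp_pos: [0.6487, -0.0611, 0.0504]
ee_rot: [-3.138, -0.141, -0.001]
ft_force: [-0.3, -1.0, -1.1]
width: 0.182
```

{"fn": "drive_tool", "kwargs": {
  "angular": [
    [0,0,0],
    [0,0,0],
    [0,0,0],
    [0,0,0],
    [0,0,0]
  ],
  "slide": [
    [0,0,0.3],
    [0,0,0.3],
    [0,0,0.3],
    [0,0,0],
    [0,0,0]
  ],
  "claw": [255,255,255,255,255]
}}

```text
time_s: 39.2
tcp_pos: [0.6487, -0.061, 0.0414]
ee_rot: [-3.138, -0.141, -0.0]
ft_force: [-1.1, 0.2, -0.7]
width: 0.184
```

Run:
```python
from h import *
t=tgt("spat",9.45,(1,0)); go(t[0],t[1],.038,YD-np.pi/2,1.38); state()
```

```text
GO tool cm [-0.04  0.02  0.34] = 1 x [-0.036  0.025  0.336] | turn 0.0 = 1 x 0.0003 level [-0. -0.] | now [ 0.6487 -0.061   0.0414] q6 1.32 -> 1.39 t 39.2
t 39.2 p [ 0.6487 -0.061   0.0414] jaw -1.481 F [-1.1  0.2 -0.7] w 0.184
```

{"fn": "drive_tool", "kwargs": {
  "angular": [
    [0,0,0],
    [0,0,0],
    [0,0,0],
    [0,0,0],
    [0,0,0]
  ],
  "slide": [
    [-0.02,0.02,0.2],
    [0,0,0.1],
    [0,0,0],
    [0,0,0],
    [0,0,-1]
  ],
  "claw": [255,255,170,170,165]
}}

```text
time_s: 39.7
tcp_pos: [0.6474, -0.0611, 0.0475]
ee_rot: [-3.138, -0.141, 0.004]
ft_force: [-0.3, -0.2, -0.7]
width: 0.353
```

{"fn": "drive_tool", "kwargs": {
  "angular": [
    [0,0,0],
    [0,0,0],
    [0,0,0],
    [0,0,0],
    [0,0,0]
  ],
  "slide": [
    [0,0,-3.5],
    [0,0,-5],
    [0,0,-5],
    [0,0,-1],
    [0,0,0]
  ],
  "claw": [160,150,100,0,0]
}}

```text
time_s: 40.2
tcp_pos: [0.6505, -0.0616, 0.1976]
ee_rot: [3.137, 0.141, 0.012]
ft_force: [-0.2, -0.0, -0.0]
width: 0.901
```

Run:
```python
from h import *
state(); s=optics.snapshot("wrist"); d=findrawer(s); print(d)
h,w,a,aw,u=utensil(s,["green"],tgt("spat",d[0]),.021,.028); print(loc(h[0]-.05*u)-PK["spat"],loc(w[0]+.03*u)-PK["spat"],aw-YD)
go(.592,-.332,.22,-1.12,.61)
```

```text
t 40.2 p [ 0.6505 -0.0616  0.1976] jaw -1.481 F [-0.2 -0.  -0. ] w 0.901
(np.float32(9.421598), np.float32(-0.08741379), np.float32(4.271728))
head [ 0.6967 -0.0572] [np.float64(45.4), np.float64(59.1)] wood [ 0.6181 -0.065 ] [np.float64(16.4), np.float64(97.0)] dist 0.079 ax centres 0.0979 wood 0.0893
[ 8.9802265 -0.2479345] [ 9.93782396 -0.92769794] -0.00021292269
GO tool cm [-8.08 26.45 -2.52] = 6 x [-1.347  4.408 -0.42 ] | turn -0.361 = 3 x -0.1203 level [ 0.001 -0.003] | now [ 0.6488 -0.0613  0.1949] q6 1.32 -> 0.61 t 40.2
```

{"fn": "drive_tool", "kwargs": {
  "angular": [
    [0,0,0],
    [0,0,0],
    [0,0,0],
    [0,0,0],
    [0,0,0]
  ],
  "slide": [
    [-1.35,4.41,-0.42],
    [-1.35,4.41,-0.42],
    [-1.35,4.41,-0.42],
    [-1.35,4.41,-0.42],
    [-1.35,4.41,-0.42]
  ],
  "claw": [0,0,0,0,0]
}}

```text
time_s: 40.75
tcp_pos: [0.599, -0.2877, 0.2115]
ee_rot: [-3.135, -0.141, 0.007]
ft_force: [0.8, -0.1, 0.2]
width: 0.999
```

{"fn": "drive_tool", "kwargs": {
  "angular": [
    [0,0,0],
    [0,0,-0.12],
    [0,0,-0.12],
    [0,0,-0.12],
    [0,0,0]
  ],
  "slide": [
    [-1.35,4.41,-0.42],
    [0,0,0],
    [0,0,0],
    [0,0,0],
    [0,0,0]
  ],
  "claw": [0,0,0,0,0]
}}

```text
time_s: 41.25
tcp_pos: [0.5901, -0.3316, 0.2155]
ee_rot: [-3.059, -0.699, 0.006]
ft_force: [-0.1, -0.6, 0.5]
width: 0.997
```

{"fn": "drive_tool", "kwargs": {
  "angular": [
    [0,0,0],
    [0,0,0],
    [0,0,0],
    [0,0,0],
    [0,0,0]
  ],
  "slide": [
    [0,0,0],
    [0,0,0],
    [0,0,0],
    [0,0,0],
    [0,0,0]
  ],
  "claw": [0,0,0,0,0]
}}

```text
time_s: 41.75
tcp_pos: [0.5916, -0.332, 0.2187]
ee_rot: [3.062, 0.7, 0.001]
ft_force: [0.2, 0.3, -0.2]
width: 1.0
```

Run:
```python
from h import *
state(); s=optics.snapshot("wrist"); np.save("w11.npy",s,allow_pickle=True); p=env.observe()["tcp_pos"]
print(blob(s,["red","red2"],.026,(.592,-.332)))
im=orthod(s,p[:2],yaw_now()+np.pi/2,-.07,.07,-.08,.08,.026,.00025); cv2.imwrite("pics/c1.png",im); print(im.shape)
```

```text
t 41.75 p [ 0.5916 -0.332   0.2187] jaw -1.1212 F [ 0.2  0.3 -0.2] w 1.0
(array([ 0.59158569, -0.33335225]), [np.float64(18.3), np.float64(61.7)], np.float32(2.0411716))
(560, 640, 3)
```

View pics/c1.png

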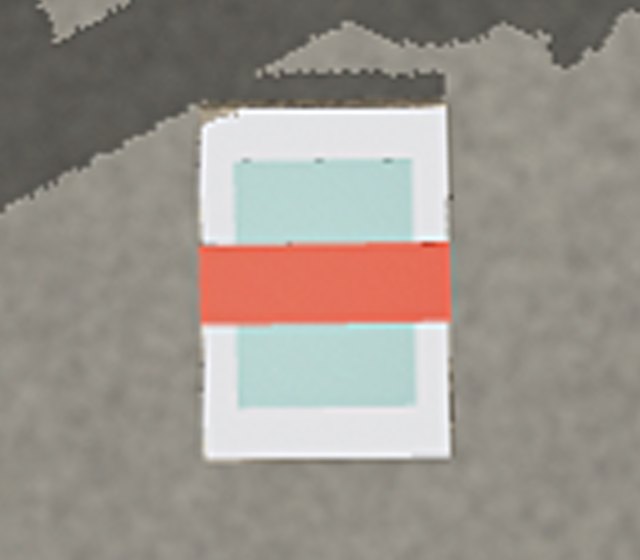

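{"fn": "drive_tool", "kwargs": {
  "angular": [
    [0,0,-0.015],
    [0,0,0],
    [0,0,0],
    [0,0,0],
    [0,0,0]
  ],
  "slide": [
    [-0.06,0.14,4],
    [0,0,4.5],
    [0,0,4.5],
    [0,0,4],
    [0,0,1.5]
  ],
  "claw": [38,38,38,38,38]
}}

```text
time_s: 42.3
tcp_pos: [0.589, -0.3318, 0.0293]
ee_rot: [-3.052, -0.722, 0.008]
ft_force: [-0.0, 0.7, 0.1]
width: 0.849
```

{"fn": "drive_tool", "kwargs": {
  "angular": [
    [0,0,0],
    [0,0,0],
    [0,0,0],
    [0,0,0],
    [0,0,0]
  ],
  "slide": [
    [0,0,0],
    [0,0,0],
    [0,0,0],
    [0,0,0],
    [0,0,0]
  ],
  "claw": [38,38,38,38,38]
}}

```text
time_s: 42.8
tcp_pos: [0.5926, -0.3342, 0.0355]
ee_rot: [3.055, 0.723, 0.004]
ft_force: [-0.7, 0.8, 0.1]
width: 0.851
```

Run:
```python
from h import *
state(); go(.5917,-.3336,.025,-1.106,.61)
```

```text
t 42.8 p [ 0.5926 -0.3342  0.0355] jaw -1.106 F [-0.7  0.8  0.1] w 0.851
GO tool cm [-0.06 -0.1   1.05] = 1 x [-0.057 -0.096  1.052] | turn 0.0 = 1 x 0.0 level [ 0.003 -0.002] | now [ 0.5926 -0.3342  0.0355] q6 0.53 -> 0.59 t 42.8
```

Probe down to find tip contact height.

{"fn": "drive_tool", "kwargs": {
  "angular": [
    [0,0,0],
    [0,0,0],
    [0,0,0],
    [0,0,0],
    [0,0,0]
  ],
  "slide": [
    [-0.06,-0.1,0.3],
    [0,0,0.3],
    [0,0,0.3],
    [0,0,0.1],
    [0,0,0]
  ],
  "claw": [38,38,38,38,38]
}}

```text
time_s: 43.3
tcp_pos: [0.5904, -0.3328, 0.0231]
ee_rot: [-3.056, -0.723, 0.001]
ft_force: [0.6, 0.8, -0.6]
width: 0.852
```

{"fn": "drive_tool", "kwargs": {
  "angular": [
    [0,0,0],
    [0,0,0],
    [0,0,0],
    [0,0,0],
    [0,0,0]
  ],
  "slide": [
    [0,0,0.3],
    [0,0,0.2],
    [0,0,0.1],
    [0,0,0],
    [0,0,0]
  ],
  "claw": [38,38,38,38,38]
}}

```text
time_s: 43.8
tcp_pos: [0.5907, -0.3329, 0.0176]
ee_rot: [-3.057, -0.723, -0.0]
ft_force: [0.4, 0.2, -0.1]
width: 0.852
```

{"fn": "drive_tool", "kwargs": {
  "angular": [
    [0,0,0],
    [0,0,0],
    [0,0,0],
    [0,0,0],
    [0,0,0]
  ],
  "slide": [
    [0,0,0.2],
    [0,0,0.1],
    [0,0,0],
    [0,0,0],
    [0,0,0]
  ],
  "claw": [38,38,38,38,38]
}}

```text
time_s: 44.3
tcp_pos: [0.5907, -0.333, 0.0147]
ee_rot: [-3.057, -0.724, -0.0]
ft_force: [0.5, -0.8, -0.1]
width: 0.849
```

{"fn": "drive_tool", "kwargs": {
  "angular": [
    [0,0,0],
    [0,0,0],
    [0,0,0],
    [0,0,0],
    [0,0,0]
  ],
  "slide": [
    [0,0,0.2],
    [0,0,0.1],
    [0,0,0],
    [0,0,0],
    [0,0,0]
  ],
  "claw": [38,38,38,38,38]
}}

```text
time_s: 44.8
tcp_pos: [0.5907, -0.333, 0.0116]
ee_rot: [-3.057, -0.724, -0.0]
ft_force: [0.0, 0.3, -0.1]
width: 0.851
```

{"fn": "drive_tool", "kwargs": {
  "angular": [
    [0,0,0],
    [0,0,0],
    [0,0,0],
    [0,0,0],
    [0,0,0]
  ],
  "slide": [
    [0,0,0.2],
    [0,0,0.1],
    [0,0,0],
    [0,0,0],
    [0,0,0]
  ],
  "claw": [38,38,38,38,38]
}}

```text
time_s: 45.3
tcp_pos: [0.5906, -0.3329, 0.0086]
ee_rot: [-3.057, -0.724, -0.0]
ft_force: [-0.4, -0.4, 1.2]
width: 0.852
```

{"fn": "drive_tool", "kwargs": {
  "angular": [
    [0,0,0],
    [0,0,0],
    [0,0,0],
    [0,0,0],
    [0,0,0]
  ],
  "slide": [
    [0.07,0.11,-0.7],
    [0,0,-0.7],
    [0,0,0],
    [0,0,0],
    [0,0,0]
  ],
  "claw": [38,38,38,38,255],
  "newtons": 60
}}

```text
time_s: 45.8
tcp_pos: [0.5917, -0.3335, 0.0231]
ee_rot: [-3.057, -0.724, -0.0]
ft_force: [-8.4, 4.3, 17.4]
width: 0.711
```

{"fn": "drive_tool", "kwargs": {
  "angular": [
    [0,0,0],
    [0,0,0],
    [0,0,0],
    [0,0,0],
    [0,0,0]
  ],
  "slide": [
    [0,0,0],
    [0,0,0],
    [0,0,0],
    [0,0,0],
    [0,0,0]
  ],
  "claw": [255,255,255,255,255]
}}

```text
time_s: 46.3
tcp_pos: [0.592, -0.3338, 0.0232]
ee_rot: [3.057, 0.723, 0.001]
ft_force: [-0.8, -0.7, 5.4]
width: 0.705
```

Run:
```python
from h import *
state(); s=optics.snapshot("wrist"); np.save("w12.npy",s,allow_pickle=True); print(blob(s,["red","red2"],.026,(.592,-.332)))
```

```text
t 46.3 p [ 0.592  -0.3338  0.0232] jaw -1.106 F [-0.8 -0.7  5.4] w 0.705
(array([ 0.59216029, -0.33466503]), [np.float64(18.7), np.float64(60.7)], np.float32(2.0351014))
```

{"fn": "drive_tool", "kwargs": {
  "angular": [
    [0,0,0],
    [0,0,0],
    [0,0,0],
    [0,0,0],
    [0,0,0]
  ],
  "slide": [
    [0,0,-1],
    [0,0,-3],
    [0,0,-5],
    [0,0,-5],
    [0,0,0]
  ],
  "claw": [255,255,255,255,255]
}}

```text
time_s: 46.85
tcp_pos: [0.5961, -0.3364, 0.1714]
ee_rot: [3.046, 0.721, 0.017]
ft_force: [1.1, -0.8, -0.0]
width: 0.704
```

Run:
```python
from h import *
state(); t=tgt("card",9.4); go(t[0],t[1],.17,YD-np.pi/2,1.5)
```

```text
t 46.85 p [ 0.5961 -0.3364  0.1714] jaw -1.1059 F [ 1.1 -0.8 -0. ] w 0.704
GO tool cm [ 24.04 -29.61  -0.07] = 7 x [ 3.434 -4.23  -0.009] | turn 0.375 = 3 x 0.1251 level [ 0.013 -0.008] | now [ 0.5961 -0.3364  0.1714] q6 0.53 -> 1.53 t 46.9
```

{"fn": "drive_tool", "kwargs": {
  "angular": [
    [0,0,0],
    [0,0,0],
    [0,0,0],
    [0,0,0],
    [0,0,0]
  ],
  "slide": [
    [3.0,-3.7,0],
    [3.0,-3.7,0],
    [3.0,-3.7,0],
    [3.0,-3.7,0],
    [3.0,-3.7,0]
  ],
  "claw": [255,255,255,255,255]
}}

```text
time_s: 47.35
tcp_pos: [0.6423, -0.0992, 0.1618]
ee_rot: [-3.056, -0.723, 0.002]
ft_force: [0.2, -0.3, -1.5]
width: 0.707
```

{"fn": "drive_tool", "kwargs": {
  "angular": [
    [0,0,0],
    [0,0,0],
    [0,0,0],
    [0,0,0.125],
    [0,0,0.125]
  ],
  "slide": [
    [3.0,-3.7,0],
    [3.0,-3.7,0],
    [3.0,-3.7,0],
    [0,0,0],
    [0,0,0]
  ],
  "claw": [255,255,255,255,255]
}}

```text
time_s: 47.85
tcp_pos: [0.673, 0.041, 0.1615]
ee_rot: [-3.123, -0.335, 0.003]
ft_force: [-0.0, -0.2, -1.8]
width: 0.71
```

{"fn": "drive_tool", "kwargs": {
  "angular": [
    [0,0,0.125],
    [0,0,0],
    [0,0,0],
    [0,0,0],
    [0,0,0]
  ],
  "slide": [
    [0,0,0],
    [0,0,0],
    [0,0,0],
    [0,0,0],
    [0,0,0]
  ],
  "claw": [255,255,255,255,255]
}}

```text
time_s: 48.35
tcp_pos: [0.6735, 0.0383, 0.1626]
ee_rot: [-3.138, -0.142, 0.0]
ft_force: [0.4, -0.8, -1.1]
width: 0.711
```

Run:
```python
from h import *
state(); o=env.observe(); s=optics.snapshot("wrist"); np.save("w13.npy",s,allow_pickle=True); d=findrawer(s); print(d)
p=o["tcp_pos"]; t=tgt("card",d[0]); go(t[0],t[1],.08,YD-np.pi/2,1.5)
im=np.hstack([orthod(s,p[:2],yaw_now(o)+np.pi/2,-.055,.06,-.045,.045,p[2]+.0028,.00025),gam(orthod(s,t,YD,-.055,.06,-.045,.045,.029,.00025))]); cv2.imwrite("pics/c2.png",im); print(im.shape)
```

```text
t 48.35 p [0.6735 0.0383 0.1626] jaw -1.4802 F [ 0.4 -0.8 -1.1] w 0.711
(np.float32(9.1196), np.float32(0.06927204), np.float32(2.6730144))
GO tool cm [0.42 0.27 8.26] = 2 x [0.208 0.133 4.131] | turn 0.001 = 1 x 0.0009 level [-0. -0.] | now [0.6736 0.0383 0.1626] q6 1.47 -> 1.53 t 48.4
(460, 720, 3)
```

View pics/c2.png

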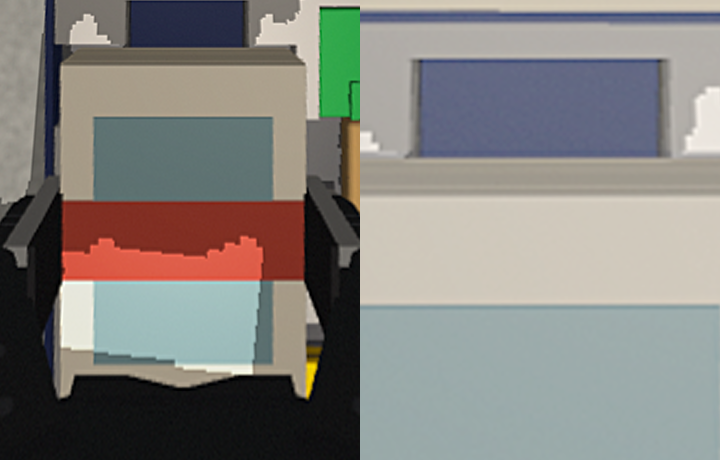

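{"fn": "drive_tool", "kwargs": {
  "angular": [
    [0,0,0],
    [0,0,0],
    [0,0,0],
    [0,0,0],
    [0,0,0]
  ],
  "slide": [
    [0.45,0.27,2],
    [0,0,4],
    [0,0,3],
    [0,0,0.8],
    [0,0,0]
  ],
  "claw": [255,255,255,255,255]
}}

```text
time_s: 48.9
tcp_pos: [0.6773, 0.0362, 0.0632]
ee_rot: [-3.138, -0.141, 0.005]
ft_force: [-0.1, 0.4, -0.2]
width: 0.71
```

{"fn": "drive_tool", "kwargs": {
  "angular": [
    [0,0,0],
    [0,0,0],
    [0,0,0],
    [0,0,0],
    [0,0,0]
  ],
  "slide": [
    [0,0,0],
    [0,0,0],
    [0,0,0],
    [0,0,0],
    [0,0,0]
  ],
  "claw": [255,255,255,255,255]
}}

```text
time_s: 49.4
tcp_pos: [0.6787, 0.0363, 0.0655]
ee_rot: [-3.138, -0.141, -0.002]
ft_force: [-0.3, 0.1, -1.4]
width: 0.708
```

Run:
```python
from h import *
state(); t=tgt("card",9.25,(.25,0)); go(t[0],t[1],.056,YD-np.pi/2,1.5)
```

```text
t 49.4 p [0.6787 0.0363 0.0655] jaw -1.4809 F [-0.3  0.1 -1.4] w 0.708
GO tool cm [-0.04  0.02  0.95] = 1 x [-0.04   0.017  0.946] | turn 0.0 = 1 x 0.0004 level [ 0.    -0.001] | now [0.6787 0.0363 0.0655] q6 1.47 -> 1.53 t 49.4
```

{"fn": "drive_tool", "kwargs": {
  "angular": [
    [0,0,0],
    [0,0,0],
    [0,0,0],
    [0,0,0],
    [0,0,0]
  ],
  "slide": [
    [-0.04,0.02,0.3],
    [0,0,0.3],
    [0,0,0.3],
    [0,0,0.3],
    [0,0,0]
  ],
  "claw": [255,255,255,255,255]
}}

```text
time_s: 49.9
tcp_pos: [0.6775, 0.036, 0.0518]
ee_rot: [-3.138, -0.141, 0.002]
ft_force: [-0.2, 0.0, -1.3]
width: 0.709
```

{"fn": "drive_tool", "kwargs": {
  "angular": [
    [0,0,0],
    [0,0,0],
    [0,0,0],
    [0,0,0],
    [0,0,0]
  ],
  "slide": [
    [0,0,0.3],
    [0,0,0.3],
    [0,0,0],
    [0,0,0],
    [0,0,0]
  ],
  "claw": [255,255,255,255,255]
}}

```text
time_s: 50.4
tcp_pos: [0.6781, 0.036, 0.0468]
ee_rot: [-3.138, -0.141, -0.001]
ft_force: [-0.6, -1.5, -0.6]
width: 0.706
```

Run:
```python
from h import *
state(); t=tgt("card",9.25,(.25,0)); go(t[0],t[1],.026,YD-np.pi/2,1.5)
```

```text
t 50.4 p [0.6781 0.036  0.0468] jaw -1.481 F [-0.6 -1.5 -0.6] w 0.706
GO tool cm [ 0.03 -0.    2.08] = 1 x [ 2.500e-02 -1.000e-03  2.076e+00] | turn 0.0 = 1 x 0.0003 level [-0. -0.] | now [0.6781 0.036  0.0468] q6 1.47 -> 1.53 t 50.4
```

{"fn": "drive_tool", "kwargs": {
  "angular": [
    [0,0,0],
    [0,0,0],
    [0,0,0],
    [0,0,0],
    [0,0,0]
  ],
  "slide": [
    [0,0,0.3],
    [0,0,0.3],
    [0,0,0.3],
    [0,0,0.3],
    [0,0,0]
  ],
  "claw": [255,255,255,255,255]
}}

```text
time_s: 50.9
tcp_pos: [0.6775, 0.036, 0.034]
ee_rot: [-3.138, -0.141, 0.002]
ft_force: [0.4, 0.1, -1.0]
width: 0.706
```

{"fn": "drive_tool", "kwargs": {
  "angular": [
    [0,0,0],
    [0,0,0],
    [0,0,0],
    [0,0,0],
    [0,0,0]
  ],
  "slide": [
    [0,0,0.3],
    [0,0,0.3],
    [0,0,0.2],
    [0,0,0],
    [0,0,0]
  ],
  "claw": [255,255,255,255,255]
}}

```text
time_s: 51.4
tcp_pos: [0.678, 0.036, 0.0266]
ee_rot: [-3.138, -0.141, -0.0]
ft_force: [0.2, 0.2, -1.0]
width: 0.706
```

Run:
```python
from h import *
state()
```

```text
t 51.4 p [0.678  0.036  0.0266] jaw -1.481 F [ 0.2  0.2 -1. ] w 0.706
```

{"fn": "drive_tool", "kwargs": {
  "angular": [
    [0,0,0],
    [0,0,0],
    [0,0,0],
    [0,0,0],
    [0,0,0]
  ],
  "slide": [
    [0,0,0],
    [0,0,0],
    [0,0,0],
    [0,0,-1],
    [0,0,-2]
  ],
  "claw": [55,55,55,52,52]
}}

```text
time_s: 51.9
tcp_pos: [0.6766, 0.036, 0.0558]
ee_rot: [-3.138, -0.141, 0.006]
ft_force: [0.3, 0.2, -0.1]
width: 0.796
```

{"fn": "drive_tool", "kwargs": {
  "angular": [
    [0,0,0],
    [0,0,0],
    [0,0,0],
    [0,0,0],
    [0,0,0]
  ],
  "slide": [
    [0,0,-5],
    [0,0,-5],
    [0,0,-4],
    [0,0,0],
    [0,0,0]
  ],
  "claw": [50,50,120,120,120]
}}

```text
time_s: 52.4
tcp_pos: [0.6788, 0.036, 0.1993]
ee_rot: [3.138, 0.141, 0.007]
ft_force: [0.2, 0.1, -0.1]
width: 0.532
```

Run:
```python
from h import *
state(); s=optics.snapshot("wrist"); np.save("w14.npy",s,allow_pickle=True); d=findrawer(s); print(d)
r=blob(s,["red","red2"],.029,tgt("card",d[0])); print(r, loc(r[0])-PK["card"])
go(.40,.273,.2,-np.pi/2,2.17)
t=optics.snapshot("top"); print(blob(t,["red2"],.014,(.348,.272)), blob(t,["wood"],.015,(.42,.272)) )
```

```text
t 52.4 p [0.6788 0.036  0.1993] jaw -1.481 F [ 0.2  0.1 -0.1] w 0.532
(np.float32(9.413809), np.float32(0.031944275), np.float32(4.0726914))
(array([0.67795121, 0.03569715]), [np.float64(19.1), np.float64(61.8)], np.float32(1.6603686)) [ 9.0875282  -0.31168099]
GO tool cm [-25.52 -26.09  -0.29] = 6 x [-4.253 -4.349 -0.049] | turn 0.09 = 1 x 0.0898 level [-0.    -0.001] | now [0.6776 0.036  0.1972] q6 1.47 -> 2.17 t 52.5Traceback (most recent call last):
  File "<stdin>", line 5, in <module>
  File "h.py", line 66, in blob
    c0=best[1].mean(0); r=cv2.minAreaRect(((best[1]-c0)*1000).astype(np.float32)); B=cv2.boxPoints(r);e=B[1]-B[0];f=B[2]-B[1]
       ~~~~^^^
TypeError: 'NoneType' object is not subscriptable
```

{"fn": "drive_tool", "kwargs": {
  "angular": [
    [0,0,0],
    [0,0,0],
    [0,0,0],
    [0,0,0],
    [0,0,0]
  ],
  "slide": [
    [-3.19,-3.26,-0.04],
    [-3.19,-3.26,-0.04],
    [-3.19,-3.26,-0.04],
    [-3.19,-3.26,-0.04],
    [-3.19,-3.26,-0.04]
  ],
  "claw": [130,130,130,130,130]
}}

```text
time_s: 53.0
tcp_pos: [0.5016, 0.1845, 0.1965]
ee_rot: [3.138, 0.14, -0.007]
ft_force: [0.5, 1.2, 0.8]
width: 0.49
```

{"fn": "drive_tool", "kwargs": {
  "angular": [
    [0,0,0],
    [0,0,0],
    [0,0,0],
    [0,0,0.09],
    [0,0,0]
  ],
  "slide": [
    [-3.19,-3.26,-0.04],
    [-3.19,-3.26,-0.04],
    [-3.19,-3.26,-0.04],
    [0,0,0],
    [0,0,0]
  ],
  "claw": [130,130,130,130,130]
}}

```text
time_s: 53.5
tcp_pos: [0.3981, 0.2731, 0.1983]
ee_rot: [3.14, 0.004, -0.005]
ft_force: [-0.0, -1.5, 0.4]
width: 0.489
```

{"fn": "drive_tool", "kwargs": {
  "angular": [
    [0,0,0],
    [0,0,0],
    [0,0,0],
    [0,0,0],
    [0,0,0]
  ],
  "slide": [
    [0,0,0],
    [0,0,0],
    [0,0,0],
    [0,0,0],
    [0,0,0]
  ],
  "claw": [130,130,130,130,130]
}}

```text
time_s: 54.0
tcp_pos: [0.4008, 0.2725, 0.1998]
ee_rot: [-3.142, 0.002, -0.0]
ft_force: [-0.8, 0.9, -0.4]
width: 0.491
```

Run:
```python
from h import *
state(); s=optics.snapshot("wrist"); np.save("w15.npy",s,allow_pickle=True)
h,w,a,aw,u=utensil(s,["red","red2"],np.array([.39,.273]),.0145)
# wood spans -80..20
cv2.imwrite("pics/br.png",cv2.resize(s["image"],(640,480)))
```

```text
t 54.0 p [0.4008 0.2725 0.1998] jaw -1.5718 F [-0.8  0.9 -0.4] w 0.491
head [0.3502 0.2697] [np.float64(39.3), np.float64(41.5)] wood [0.4385 0.275 ] [np.float64(19.1), np.float64(98.4)] dist 0.0885 ax centres -3.081 wood -3.0797
```

View pics/br.png

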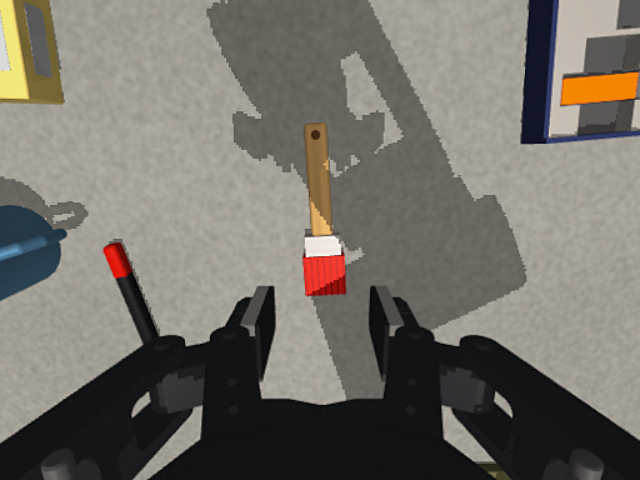

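Run:
```python
from h import *
go(.4089,.2732,.0245,-1.509,2.17)
```

```text
GO tool cm [ 0.82 -0.06 17.53] = 4 x [ 0.204 -0.016  4.384] | turn -0.063 = 1 x -0.0626 level [-0. -0.] | now [0.4007 0.2726 0.1998] q6 2.08 -> 2.1 t 54.0
```

{"fn": "drive_tool", "kwargs": {
  "angular": [
    [0,0,-0.063],
    [0,0,0],
    [0,0,0],
    [0,0,0],
    [0,0,0]
  ],
  "slide": [
    [0.82,-0.06,4],
    [0,0,4],
    [0,0,4],
    [0,0,3],
    [0,0,1.5]
  ],
  "claw": [130,130,130,130,130]
}}

```text
time_s: 54.55
tcp_pos: [0.4073, 0.2726, 0.0324]
ee_rot: [3.138, 0.098, -0.005]
ft_force: [-0.2, -0.0, 1.6]
width: 0.487
```

{"fn": "drive_tool", "kwargs": {
  "angular": [
    [0,0,0],
    [0,0,0],
    [0,0,0],
    [0,0,0],
    [0,0,0]
  ],
  "slide": [
    [0,0,1.03],
    [0,0,0],
    [0,0,0],
    [0,0,0],
    [0,0,0]
  ],
  "claw": [130,130,130,130,255],
  "newtons": 60
}}

```text
time_s: 55.05
tcp_pos: [0.4094, 0.2739, 0.0256]
ee_rot: [-3.139, -0.099, -0.003]
ft_force: [1.4, 0.9, 0.1]
width: 0.337
```

{"fn": "drive_tool", "kwargs": {
  "angular": [
    [0,0,0],
    [0,0,0],
    [0,0,0],
    [0,0,0],
    [0,0,0]
  ],
  "slide": [
    [0,0,0],
    [0,0,0],
    [0,0,0],
    [0,0,0],
    [0,0,-2]
  ],
  "claw": [255,255,255,255,255]
}}

```text
time_s: 55.55
tcp_pos: [0.4074, 0.2728, 0.0438]
ee_rot: [3.139, 0.099, -0.004]
ft_force: [0.5, -0.2, -0.5]
width: 0.209
```

{"fn": "drive_tool", "kwargs": {
  "angular": [
    [0,0,0],
    [0,0,0],
    [0,0,0],
    [0,0,0],
    [0,0,0]
  ],
  "slide": [
    [0,0,-5],
    [0,0,-5],
    [0,0,0],
    [0,0,0],
    [0,0,0]
  ],
  "claw": [255,255,255,255,255]
}}

```text
time_s: 56.05
tcp_pos: [0.4076, 0.273, 0.1441]
ee_rot: [3.139, 0.099, -0.002]
ft_force: [-0.1, -0.3, -0.9]
width: 0.208
```

Run:
```python
from h import *
state(); o=env.observe(); s=optics.snapshot("wrist"); p=o["tcp_pos"]
w=blob(s,["wood"],p[2]-.0095,p[:2]+[.03,0]); print("wood",w,"rel",w[0]-p[:2])
t=tgt("brush",9.4); go(t[0],t[1],.16,YD-np.pi/2,1.4)
```

```text
t 56.05 p [0.4076 0.273  0.1441] jaw -1.5079 F [-0.1 -0.3 -0.9] w 0.208
wood (array([0.43730462, 0.27389866]), [np.float64(18.5), np.float64(96.4)], np.float32(0.061865643)) rel [0.02970477 0.0009382 ]
GO tool cm [21.99 40.36 -1.66] = 9 x [ 2.444  4.484 -0.185] | turn -0.027 = 1 x -0.0267 level [0.001 0.002] | now [0.4074 0.2728 0.1435] q6 2.01 -> 1.3 t 56.1
```

{"fn": "drive_tool", "kwargs": {
  "angular": [
    [0,0,0],
    [0,0,0],
    [0,0,0],
    [0,0,0],
    [0,0,0]
  ],
  "slide": [
    [2.2,4.04,-0.17],
    [2.2,4.04,-0.17],
    [2.2,4.04,-0.17],
    [2.2,4.04,-0.17],
    [2.2,4.04,-0.17]
  ],
  "claw": [255,255,255,255,255]
}}

```text
time_s: 56.6
tcp_pos: [0.5305, 0.0771, 0.1511]
ee_rot: [-3.14, -0.099, 0.006]
ft_force: [1.1, 0.4, -0.1]
width: 0.21
```

{"fn": "drive_tool", "kwargs": {
  "angular": [
    [0,0,0],
    [0,0,0],
    [0,0,0],
    [0,0,0],
    [0,0,0]
  ],
  "slide": [
    [2.2,4.04,-0.17],
    [2.2,4.04,-0.17],
    [2.2,4.04,-0.17],
    [2.2,4.04,-0.17],
    [2.2,4.04,-0.17]
  ],
  "claw": [255,255,255,255,255]
}}

```text
time_s: 57.1
tcp_pos: [0.653, -0.1174, 0.1589]
ee_rot: [-3.138, -0.098, 0.007]
ft_force: [1.5, -0.0, 0.2]
width: 0.206
```

{"fn": "drive_tool", "kwargs": {
  "angular": [
    [0,0,-0.027],
    [0,0,0],
    [0,0,0],
    [0,0,0],
    [0,0,0]
  ],
  "slide": [
    [0,0,0],
    [0,0,0],
    [0,0,0],
    [0,0,0],
    [0,0,0]
  ],
  "claw": [255,255,255,255,255]
}}

```text
time_s: 57.6
tcp_pos: [0.6528, -0.1145, 0.1613]
ee_rot: [-3.138, -0.143, 0.001]
ft_force: [0.4, -0.2, -0.6]
width: 0.212
```

Run:
```python
from h import *
state(); o=env.observe(); s=optics.snapshot("wrist"); p=o["tcp_pos"]; d=findrawer(s); print(d)
w=blob(s,["wood"],p[2]-.0095,p[:2]+[.03,0]); print("wood",w,"rel",loc(w[0])-loc(p[:2]),np.degrees(w[2]-YD))
t=tgt("brush",d[0]); go(t[0],t[1],.07,YD-np.pi/2,1.4)
```

```text
t 57.6 p [ 0.6528 -0.1145  0.1613] jaw -1.4796 F [ 0.4 -0.2 -0.6] w 0.212
(np.float32(9.353193), np.float32(-0.22239113), np.float32(3.1403046))
wood (array([ 0.68239671, -0.11273544]), [np.float64(18.6), np.float64(96.4)], np.float32(0.0902713)) rel [29.68058673 -0.89388871] 0.044192176
GO tool cm [-0.09  0.15  9.16] = 2 x [-0.046  0.075  4.581] | turn 0.002 = 1 x 0.0017 level [-0.  0.] | now [ 0.653  -0.1147  0.1616] q6 1.24 -> 1.3 t 57.6
```

{"fn": "drive_tool", "kwargs": {
  "angular": [
    [0,0,0.002],
    [0,0,0],
    [0,0,0],
    [0,0,0],
    [0,0,0]
  ],
  "slide": [
    [-0.07,0.15,1.2],
    [0,0,4],
    [0,0,3.8],
    [0,0,0.2],
    [0,0,0]
  ],
  "claw": [255,255,255,255,255]
}}

```text
time_s: 58.15
tcp_pos: [0.652, -0.1171, 0.0684]
ee_rot: [-3.138, -0.138, 0.004]
ft_force: [0.6, -0.5, 0.3]
width: 0.212
```

{"fn": "drive_tool", "kwargs": {
  "angular": [
    [0,0,0],
    [0,0,0],
    [0,0,0],
    [0,0,0],
    [0,0,0]
  ],
  "slide": [
    [0,0,0],
    [0,0,0.5],
    [0,0,0.5],
    [0,0,0.5],
    [0,0,0.4]
  ],
  "claw": [255,255,255,255,255]
}}

```text
time_s: 58.65
tcp_pos: [0.6529, -0.1175, 0.0505]
ee_rot: [-3.139, -0.138, -0.001]
ft_force: [0.4, 0.6, -0.5]
width: 0.208
```

{"fn": "drive_tool", "kwargs": {
  "angular": [
    [0,0,0],
    [0,0,0],
    [0,0,0],
    [0,0,0],
    [0,0,0]
  ],
  "slide": [
    [0,0,0.3],
    [0,0,0.3],
    [0,0,0.3],
    [0,0,0],
    [0,0,0]
  ],
  "claw": [255,255,255,255,255]
}}

```text
time_s: 59.15
tcp_pos: [0.653, -0.1175, 0.0414]
ee_rot: [-3.138, -0.138, 0.0]
ft_force: [0.1, 0.2, -0.6]
width: 0.205
```

Run:
```python
from h import *
t=tgt("brush",9.4); go(t[0],t[1],.038,YD-np.pi/2,1.4); state()
```

```text
GO tool cm [-0.06 -0.13  0.34] = 1 x [-0.064 -0.133  0.34 ] | turn -0.002 = 1 x -0.0017 level [-0.  0.] | now [ 0.653  -0.1175  0.0414] q6 1.24 -> 1.3 t 59.1
t 59.15 p [ 0.653  -0.1175  0.0414] jaw -1.483 F [ 0.1  0.2 -0.6] w 0.205
```

{"fn": "drive_tool", "kwargs": {
  "angular": [
    [0,0,0],
    [0,0,0],
    [0,0,0],
    [0,0,0],
    [0,0,0]
  ],
  "slide": [
    [-0.05,-0.1,0.2],
    [0,0,0.1],
    [0,0,0],
    [0,0,0],
    [0,0,-1]
  ],
  "claw": [255,255,170,170,170]
}}

```text
time_s: 59.65
tcp_pos: [0.6512, -0.1162, 0.0475]
ee_rot: [-3.138, -0.138, 0.004]
ft_force: [0.3, 0.1, 0.2]
width: 0.331
```

{"fn": "drive_tool", "kwargs": {
  "angular": [
    [0,0,0],
    [0,0,0],
    [0,0,0],
    [0,0,0],
    [0,0,0]
  ],
  "slide": [
    [0,0,-3.5],
    [0,0,-5],
    [0,0,-5],
    [0,0,-4],
    [0,0,-4]
  ],
  "claw": [170,200,255,255,255]
}}

```text
time_s: 60.15
tcp_pos: [0.6523, -0.1165, 0.2669]
ee_rot: [3.138, 0.138, 0.003]
ft_force: [1.4, -0.4, -0.0]
width: -0.001
```

{"fn": "drive_tool", "kwargs": {
  "angular": [
    [0,0,0],
    [0,0,0],
    [0,0,0],
    [0,0,0],
    [0,0,0]
  ],
  "slide": [
    [-3,-4,0],
    [-3,-4,0],
    [-2,-3,0],
    [0,0,0],
    [0,0,0]
  ],
  "claw": [255,255,255,255,255]
}}

```text
time_s: 60.65
tcp_pos: [0.5628, -0.0134, 0.2648]
ee_rot: [3.138, 0.14, 0.003]
ft_force: [0.1, -0.2, 0.6]
width: 0.004
```

Run:
```python
from h import *
state(); s=optics.snapshot("wrist"); np.save("w16.npy",s,allow_pickle=True); d=findrawer(s); print(d)
im=gam(orthod(s,OD,YD,-.16,.12,-.14,.14,.029,.0004)); cv2.imwrite("pics/full.png",im)
```

```text
t 60.65 p [ 0.5628 -0.0134  0.2648] jaw -1.4814 F [ 0.1 -0.2  0.6] w 0.004
(np.float32(9.387224), np.float32(-0.061454773), np.float32(3.976444))
```

View pics/full.png

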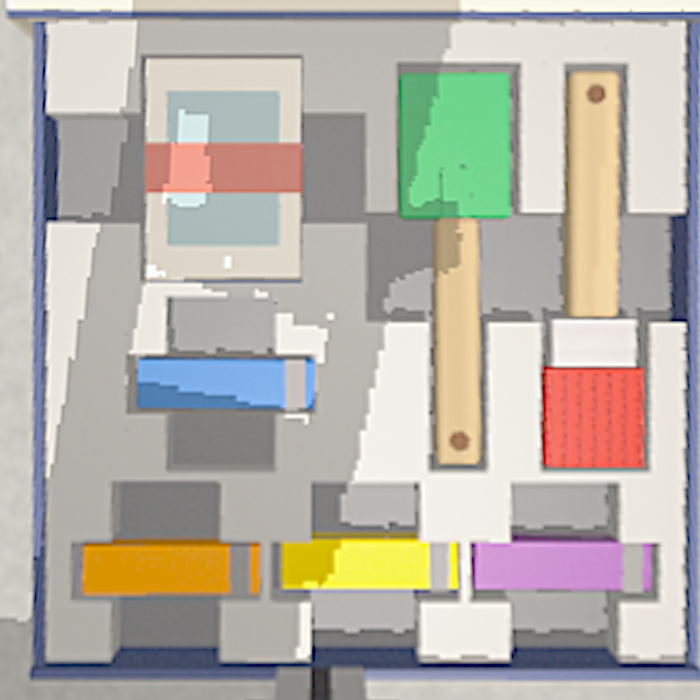

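Run:
```python
from h import *
def L(x,y): c,s=np.cos(YD),np.sin(YD); return OD+[c*x-s*y,s*x+c*y]
t=L(-.2,-.004); print(t); go(t[0],t[1],.035,YD-np.pi/2,1.5)
s=np.load("w16.npy",allow_pickle=True).item()
# sleeve mouth and front panel edges along mid strip
for z,n,(a,b) in ((.045,"mouth",(.07,.16)),(.037,"front",(-.19,-.12))):
    im=orthod(s,OD,YD,a,b,.04,.10,z,.0005); g=cv2.cvtColor(im,cv2.COLOR_BGR2HSV).astype(float).mean(1); 
    print(n,[(round((b-i*.0005)*1000,1),g[i].astype(int).tolist()) for i in range(0,len(g),4)])
```

```text
[ 0.43115801 -0.0418601 ]
GO tool cm [-13.49   1.57  22.93] = 5 x [-2.698  0.315  4.585] | turn -0.001 = 1 x -0.0011 level [ 0.001 -0.002] | now [ 0.5636 -0.0141  0.2646] q6 1.38 -> 1.38 t 60.7
mouth [(160.0, [0, 0, 0]), (158.0, [0, 0, 0]), (156.0, [0, 0, 0]), (154.0, [0, 0, 0]), (152.0, [0, 0, 0]), (150.0, [0, 0, 0]), (148.0, [0, 0, 0]), (146.0, [0, 0, 0]), (144.0, [0, 0, 0]), (142.0, [0, 0, 0]), (140.0, [0, 0, 0]), (138.0, [0, 0, 0]), (136.0, [0, 0, 0]), (134.0, [0, 0, 0]), (132.0, [0, 0, 0]), (130.0, [0, 0, 0]), (128.0, [0, 0, 0]), (126.0, [0, 0, 0]), (124.0, [22, 48, 220]), (122.0, [22, 51, 202]), (120.0, [22, 51, 201]), (118.0, [22, 52, 200]), (116.0, [22, 52, 200]), (114.0, [22, 52, 201]), (112.0, [22, 54, 203]), (110.0, [114, 140, 82]), (108.0, [97, 28, 69]), (106.0, [16, 22, 160]), (104.0, [16, 23, 157]), (102.0, [17, 23, 157]), (100.0, [16, 23, 157]), (98.0, [17, 23, 157]), (96.0, [16, 23, 159]), (94.0, [16, 22, 125]), (92.0, [19, 37, 185]), (90.0, [19, 36, 191]), (88.0, [18, 36, 187]), (86.0, [18, 36, 187]), (84.0, [18, 36, 187]), (82.0, [18, 37, 188]), (80.0, [44, 22, 164]
[... 255 characters left out ...]
[29, 15, 79]), (-134.0, [23, 14, 78]), (-136.0, [82, 94, 66]), (-138.0, [84, 106, 66]), (-140.0, [87, 105, 64]), (-142.0, [114, 146, 38]), (-144.0, [114, 139, 48]), (-146.0, [114, 146, 67]), (-148.0, [116, 64, 73]), (-150.0, [23, 33, 118]), (-152.0, [20, 21, 106]), (-154.0, [21, 21, 107]), (-156.0, [21, 20, 106]), (-158.0, [25, 20, 102]), (-160.0, [24, 21, 99]), (-162.0, [30, 23, 95]), (-164.0, [32, 20, 93]), (-166.0, [29, 20, 93]), (-168.0, [36, 24, 92]), (-170.0, [34, 19, 93]), (-172.0, [33, 20, 90]), (-174.0, [35, 20, 90]), (-176.0, [33, 20, 91]), (-178.0, [39, 19, 89]), (-180.0, [29, 20, 88]), (-182.0, [39, 23, 88]), (-184.0, [37, 19, 87]), (-186.0, [34, 21, 86]), (-188.0, [41, 19, 85])]
```

{"fn": "drive_tool", "kwargs": {
  "angular": [
    [0,0,0],
    [0,0,0],
    [0,0,0],
    [0,0,0],
    [0,0,0]
  ],
  "slide": [
    [-4.5,0.52,0],
    [-4.5,0.52,0],
    [-4.5,0.52,0],
    [0,0,4.5],
    [0,0,4.5]
  ],
  "claw": [255,255,255,255,255]
}}

```text
time_s: 61.2
tcp_pos: [0.4318, -0.0431, 0.1749]
ee_rot: [3.137, 0.134, 0.012]
ft_force: [1.4, -0.2, -0.0]
width: 0.001
```

{"fn": "drive_tool", "kwargs": {
  "angular": [
    [0,0,0],
    [0,0,0],
    [0,0,0],
    [0,0,0],
    [0,0,0]
  ],
  "slide": [
    [0,0,4.5],
    [0,0,4.5],
    [0,0,3.5],
    [0,0,1.2],
    [0,0,0]
  ],
  "claw": [255,255,255,255,255]
}}

```text
time_s: 61.7
tcp_pos: [0.4297, -0.0422, 0.0344]
ee_rot: [-3.138, -0.136, 0.006]
ft_force: [-0.3, 0.1, 0.1]
width: -0.0
```

Run:
```python
from h import *
state(); print(loc(env.observe()["tcp_pos"])); go(.43116,-.04186,.035,YD-np.pi/2,1.5)
```

```text
t 61.7 p [ 0.4297 -0.0422  0.0344] jaw -1.4844 F [-0.3  0.1  0.1] w -0.0
[-201.4522388    -4.17968198]
GO tool cm [ 0.15 -0.02 -0.06] = 1 x [ 0.145 -0.018 -0.06 ] | turn -0.003 = 1 x -0.0031 level [-0.001  0.004] | now [ 0.4297 -0.0422  0.0344] q6 1.29 -> 1.38 t 61.7
```

{"fn": "drive_tool", "kwargs": {
  "angular": [
    [0,0,-0.003],
    [0,0,0],
    [0,0,0],
    [0,0,0],
    [0,0,0]
  ],
  "slide": [
    [1.2,0,0],
    [1.2,0,0],
    [1.0,0,0],
    [0.4,0,0],
    [0.4,0,0]
  ],
  "claw": [255,255,255,255,255]
}}

```text
time_s: 62.2
tcp_pos: [0.4717, -0.0375, 0.037]
ee_rot: [3.138, 0.144, -0.001]
ft_force: [-2.5, -1.1, 2.0]
width: 0.002
```

{"fn": "drive_tool", "kwargs": {
  "angular": [
    [0,0,0],
    [0,0,0],
    [0,0,0],
    [0,0,0],
    [0,0,0]
  ],
  "slide": [
    [0.4,0,0],
    [0.6,0,0],
    [0.8,0,0],
    [0.9,0,0],
    [0.9,0,0]
  ],
  "claw": [255,255,255,255,255]
}}

```text
time_s: 62.7
tcp_pos: [0.5083, -0.034, 0.0365]
ee_rot: [-3.138, -0.142, 0.0]
ft_force: [-2.6, 0.1, 2.5]
width: -0.0
```

{"fn": "drive_tool", "kwargs": {
  "angular": [
    [0,0,0],
    [0,0,0],
    [0,0,0],
    [0,0,0],
    [0,0,0]
  ],
  "slide": [
    [0.9,0,0],
    [0.9,0,0],
    [0.9,0,0],
    [0.9,0,0],
    [0.9,0,0]
  ],
  "claw": [255,255,255,255,255]
}}

```text
time_s: 63.2
tcp_pos: [0.5532, -0.03, 0.0365]
ee_rot: [-3.138, -0.143, -0.0]
ft_force: [-3.0, 0.7, 1.5]
width: 0.001
```

Run:
```python
from h import *
state(); print(loc(env.observe()["tcp_pos"]));
```

```text
t 63.2 p [ 0.5532 -0.03    0.0365] jaw -1.48 F [-3.   0.7  1.5] w 0.001
[-77.41579673  -3.14268056]
```

{"fn": "drive_tool", "kwargs": {
  "angular": [
    [0,0,0],
    [0,0,0],
    [0,0,0],
    [0,0,0],
    [0,0,0]
  ],
  "slide": [
    [0.9,0,0],
    [0.9,0,0],
    [0.9,0,0],
    [0.9,0,0],
    [0.9,0,0]
  ],
  "claw": [255,255,255,255,255]
}}

```text
time_s: 63.7
tcp_pos: [0.598, -0.0261, 0.0365]
ee_rot: [-3.138, -0.143, -0.0]
ft_force: [-3.0, 0.2, 0.4]
width: -0.002
```

{"fn": "drive_tool", "kwargs": {
  "angular": [
    [0,0,0],
    [0,0,0],
    [0,0,0],
    [0,0,0],
    [0,0,0]
  ],
  "slide": [
    [0.9,0,0],
    [0.9,0,0],
    [0.9,0,0],
    [0.9,0,0],
    [0.9,0,0]
  ],
  "claw": [255,255,255,255,255]
}}

```text
time_s: 64.2
tcp_pos: [0.6428, -0.0221, 0.0365]
ee_rot: [3.138, 0.143, 0.0]
ft_force: [-3.2, -0.1, 0.3]
width: 0.003
```

{"fn": "drive_tool", "kwargs": {
  "angular": [
    [0,0,0],
    [0,0,0],
    [0,0,0],
    [0,0,0],
    [0,0,0]
  ],
  "slide": [
    [0.9,0,0],
    [0.9,0,0],
    [0.9,0,0],
    [0.9,0,0],
    [0.9,0,0]
  ],
  "claw": [255,255,255,255,255]
}}

```text
time_s: 64.7
tcp_pos: [0.6876, -0.0181, 0.0366]
ee_rot: [3.138, 0.143, 0.0]
ft_force: [-2.7, -0.4, 0.1]
width: 0.001
```

Run:
```python
from h import *
state(); print(loc(env.observe()["tcp_pos"]));
```

```text
t 64.7 p [ 0.6876 -0.0181  0.0366] jaw -1.48 F [-2.7 -0.4  0.1] w 0.001
[57.58490109 -3.2877214 ]
```

{"fn": "drive_tool", "kwargs": {
  "angular": [
    [0,0,0],
    [0,0,0],
    [0,0,0],
    [0,0,0],
    [0,0,0]
  ],
  "slide": [
    [0.8,0,0],
    [0.8,0,0],
    [0.7,0,0],
    [0.5,0,0],
    [0.3,0,0]
  ],
  "claw": [255,255,255,255,255]
}}

```text
time_s: 65.2
tcp_pos: [0.7184, -0.0153, 0.0366]
ee_rot: [3.138, 0.143, 0.001]
ft_force: [-2.6, -1.1, 0.8]
width: 0.003
```

{"fn": "drive_tool", "kwargs": {
  "angular": [
    [0,0,0],
    [0,0,0],
    [0,0,0],
    [0,0,0],
    [0,0,0]
  ],
  "slide": [
    [0.15,0,0],
    [0.15,0,0],
    [0.15,0,0],
    [0.15,0,0],
    [0.15,0,0]
  ],
  "claw": [255,255,255,255,255]
}}

```text
time_s: 65.7
tcp_pos: [0.7252, -0.0146, 0.0366]
ee_rot: [-3.138, -0.142, -0.0]
ft_force: [-2.5, -2.0, 0.2]
width: -0.002
```

Run:
```python
from h import *
state(); print(loc(env.observe()["tcp_pos"]));
```

```text
t 65.7 p [ 0.7252 -0.0146  0.0366] jaw -1.4801 F [-2.5 -2.   0.2] w -0.002
[95.29580109 -3.10095508]
```

{"fn": "drive_tool", "kwargs": {
  "angular": [
    [0,0,0],
    [0,0,0],
    [0,0,0],
    [0,0,0],
    [0,0,0]
  ],
  "slide": [
    [0.1,0,0],
    [0.1,0,0],
    [0.05,0,0],
    [0.05,0,0],
    [0,0,0]
  ],
  "claw": [255,255,255,255,255]
}}

```text
time_s: 66.2
tcp_pos: [0.726, -0.0144, 0.0366]
ee_rot: [3.138, 0.143, -0.007]
ft_force: [-7.0, -3.6, 3.9]
width: 0.001
```

{"fn": "drive_tool", "kwargs": {
  "angular": [
    [0,0,0],
    [0,0,0],
    [0,0,0],
    [0,0,0],
    [0,0,0]
  ],
  "slide": [
    [0.05,0,0],
    [0.05,0,0],
    [0.05,0,0],
    [0.05,0,0],
    [0,0,0]
  ],
  "claw": [255,255,255,255,255]
}}

```text
time_s: 66.7
tcp_pos: [0.726, -0.0144, 0.0366]
ee_rot: [3.138, 0.143, -0.013]
ft_force: [-11.1, -4.6, 6.7]
width: -0.005
```

{"fn": "drive_tool", "kwargs": {
  "angular": [
    [0,0,0],
    [0,0,0],
    [0,0,0],
    [0,0,0],
    [0,0,0]
  ],
  "slide": [
    [-0.5,0,0],
    [-2,0,0],
    [-4,0,0],
    [-4,0,-3],
    [-3,0,-4]
  ],
  "claw": [255,255,255,255,255]
}}

```text
time_s: 67.2
tcp_pos: [0.5925, -0.0254, 0.105]
ee_rot: [-3.136, -0.142, 0.007]
ft_force: [0.3, -0.9, 1.6]
width: 0.002
```

{"fn": "drive_tool", "kwargs": {
  "angular": [
    [0,0,0],
    [0,0,0],
    [0,0,0],
    [0,0,0],
    [0,0,0]
  ],
  "slide": [
    [0,0,-4.5],
    [0,0,-4.5],
    [0,0,-4.5],
    [0,0,0],
    [0,0,0]
  ],
  "claw": [255,255,255,255,255]
}}

```text
time_s: 67.7
tcp_pos: [0.5977, -0.0258, 0.2439]
ee_rot: [-3.138, -0.143, -0.011]
ft_force: [-0.5, -0.2, -0.7]
width: 0.007
```

Run:
```python
from h import *
state(); s=optics.snapshot("wrist"); p=optics.snapshot("side")
a=gam(orthod(s,OD,YD,.06,.16,-.16,.16,.04,.0005)); b=cv2.resize(p["image"],(640,480),interpolation=cv2.INTER_CUBIC)
cv2.imwrite("pics/fin.png",cv2.resize(np.vstack([a[:, :640],b]),(640,600) if 0 else None,fx=.87,fy=.87))
```

```text
t 67.7 p [ 0.5977 -0.0258  0.2439] jaw -1.4796 F [-0.5 -0.2 -0.7] w 0.007
```

View pics/fin.png

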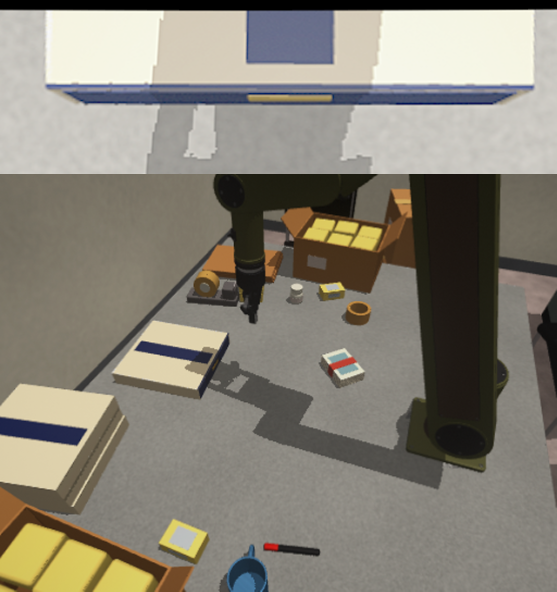

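The drawer front sits flush in the sleeve mouth. No set pieces are left on the table, and the other things are where they were. I'm handing the job in.

```bash
python3 -c "
from bench import env
print(env.finish_job())"
```

```text
the job is handed in; nothing more can be done
None
```

The gift set is packed and handed in at about 68 s of the 208 s allowed. The four clips, the spatula, the smaller card pile and the brush each went into their own cut-out. I then pushed the drawer home.

- **Before closing:** the close-up of the drawer showed all seven items lying flat in their cut-outs. The card band measured 61.8 mm wide at the insert-top plane, as it should when the pile is fully down.
- **Closing:** the push ran at about 3 N until the arm stopped moving and the force rose to about 11 N, which I took as the hard stop. The last picture shows the drawer front flush with the sleeve mouth. The tape roll, marker, soap, glue, mug and the larger card pile are still on the table, judged by eye.
- **Disagreements:**
  - Placing the first two clips nudged the drawer in by about 9 mm. I re-measured it before every later placement and lowered more slowly.
  - The hard stop came about 3 mm earlier than I had predicted from an assumed finger width. I relied on the force and the picture instead.

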